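Change the thread spool on a spring-scale stand

ROBOT

A 7-joint arm with a two-finger parallel gripper is mounted at the origin on the work surface. World frame = base frame: x ahead of the robot, y to its left, z up, the work surface at z = 0. Lengths are in m, angles in rad, forces in N, time in s.
With the tool pointing down it reaches from about 0.4 to 0.85 m from the base axis. Payload 6.9 kg.
Tool frame: the origin (TCP) lies at the very end of the fingers, on their centre line; the grasp point (between the pads) lies grip_depth behind it (grip_depth is the distance from the TCP to the grasp point, in m); z points along the fingers, y is the line along which they close (so a half turn about z gives the same grasp; the last joint's range is limited). The gripper opens to 85 mm and grips with 20 to 120 N. Pads are 22 mm wide; open, the fingers measure 114 mm over their backs; the gripper's body (76 mm by 85 mm) begins 54 mm behind the grasp point. The pads swing forward as they close: fully open they stand 13 mm farther back than shut.
Start: joints at [1.212, 0.507, -0.238, 1.5, 0.126, 1.149, -0.155], TCP at [0.28, -0.559, 0.231] pointing down, gripper open.
Joint ranges: [-3.08, 3.08], [-0.24, 2.05], [-1.43, 1.35], [0, 2.5], [-1.52, 4.66], [0.17, 1.96], [-2.89, 2.89]. Speed limits (rad/s): [2.39, 2.39, 3.14, 3.14, 3.14, 3.14, 3.14].

INTERFACE

Orientations are given as a unit quaternion [w, x, y, z].
In Python, from cell import * gives the robot as it stands.
- The arm moves only by the tool servo_tool, never from a script. Its argument "commands" is one flat list of numbers, 7 for each row, row after row: the closure, from 0 (fully open) to 1 (shut), then the shift along the tool's x, y, z normalised to -1 to 1, where 1 is 25 cm, then the turn, a rotation vector about the tool's x, y, z normalised to -1 to 1, where 1 is pi/2 rad. A call has 1 to 10 rows; each row is the pose to reach, as a shift and turn from the pose commanded when the call began, along the tool's axes at that moment; what a row does not reach only later rows make up. A row lasts 1/8 s, in which the tool goes at most 62.5 mm and 10.7 degrees, less where a joint would pass 70% of its speed; a pose out of reach is approached as far as the arm can. A call with a number of a shift or a turn outside -1 to 1 is refused whole. A call with a gripper value outside its range is refused whole. The fingers move at their own pace and stop on an object; the grip force is fixed at half the most. Time passes only in rows, so rows that repeat a pose let the fingers close. It gives the time, the measured TCP pose, the force, the opening and the grip force at its end, in the units of the state.
- get_obs(): the state, without advancing time (a new reading comes with each control period).
- capture(name): name is "scene" or "top"; returns a dict with "pixels" (420x560x3 uint8, red, green, blue), "intrinsics" (3x3 intrinsics, pixels), "k1" (the pictures are not rectified: a ray, as slopes to the right and down, at radius r is drawn at 1 + k1 r^2 times it, then the intrinsics apply), "rvec" (rotation vector, rad) and "tvec" (3), from world to camera coordinates, as OpenCV has them. Camera axes: x right, y down, z forward; pixel columns grow to the right and rows downward; lengths in m; the calibration is good to about 2 mm. A picture is of the moment at which its call begins. There is no depth.
- hand_in(): hands the job in; it is judged then, once.
The state is a dict: "clock": time; "joint_pos": joint angles; "joint_velocities": joint speeds; "tau": joint torques, N m; "ee_pos": TCP position; "tool_rot": TCP orientation; "ft_force": force on the tool from outside, world axes, zero at the start; "ft_torque": the same for the moment, N m; "width": finger opening in m; "finger_force": force on a finger pad.
Only numpy, scipy, OpenCV 4.12 (cv2) and the standard library are available. Lean on these libraries where they do the work, as an engineer would, in place of code of your own. Each camera call takes 0.05 s, during which the arm holds its last target. There are 200 camera calls.

TASK

Change the spool on the spring-scale stand: take the empty cardboard core off the spindle and put it in the empty cardboard box, then lower the full thread spool upright over the spindle until it sits on the platter, gently, not dropped. Then add as many of the steel ring weights as it needs, over the spindle on top of the spool, until the stand's pointer rests between its two marks. Leave any weight you do not need lying flat on the table, and do not disturb the other things on the bench.

Things in the scene. Friction and masses are not known exactly. Their poses are not given: they have to be found in the camera images.
- stand: Fixed spring-scale spool stand: grey base 130 x 130 x 22 mm, origin under its centre; a sprung round platter (90 mm) with an upright spindle at the middle. At its +x side a white scale plate (local x 55 to 59, y 4 to 48 mm, top at 100 mm) has two black marks on its +x face, 43 and 58 mm above the table; a dark pointer fixed to the platter runs in front.
- platter (a joint): Sinking of the platter (with spindle and pointer) under load, m: 0 unloaded, 0.055 at its stop. The pointer, 81 mm above the table at 0, is midway between the marks at 0.0305 and clear of both from 0.0255 to 0.0355. The empty core sinks it 1.4 mm, each weight 10 mm, the full spool (0.2 to 0.5 kg, not known) 9 to 22 mm.
- platter_seat (a point): Centre of the platter's top face, at the foot of the spindle; z up. It is 85 mm above the table when unloaded and sinks with the platter.
- spindle_tip (a point): Tip of the spindle, 90 mm above platter_seat, moving with it. The spindle is 12 mm in diameter, tapering over its top 12 mm.
- core: Empty brown cardboard core, a tube 34 mm outside, 19 mm bore, 60 mm tall, about 30 g; starts standing on the platter round the spindle. Origin at the centre of its lower end, z along its axis.
- core_center (a point): Middle of the core, on its axis, 30 mm from either end.
- spool: Full thread spool standing on the table: white flanges 54 mm in diameter and 7 mm thick at both ends, grey thread 49 mm between; 60 mm tall, with an 18 mm bore right through. Handles as a plain 54 mm cylinder. Origin at the centre of its underside, z up its axis.
- spool_center (a point): Middle of the spool, on its axis, 30 mm from either end.
- box: Empty open cardboard box, fixed to the table, 180 (x) x 140 (y) x 50 mm high, walls 4 mm; origin at the centre of its underside.
- box_in (a point): Centre of the box's inner floor, axes as the box.
- weight0: Steel ring weight, 60 mm outside, 20 mm bore, 12 mm thick, 0.22 kg, lying flat on the table; one of three alike. Origin at the centre of its underside, z along its axis.
- weight0_mid (a point): Centre of that ring, 6 mm above its underside.
- weight1: Steel ring weight, 60 mm outside, 20 mm bore, 12 mm thick, 0.22 kg, lying flat on the table; one of three alike. Origin at the centre of its underside, z along its axis.
- weight1_mid (a point): Centre of that ring, 6 mm above its underside.
- weight2: Steel ring weight, 60 mm outside, 20 mm bore, 12 mm thick, 0.22 kg, lying flat on the table; one of three alike. Origin at the centre of its underside, z along its axis.
- weight2_mid (a point): Centre of that ring, 6 mm above its underside.
- die0: Bystander: dark steel setting die, 26 mm diameter, 36 mm tall, standing among the spool and weights; origin under its centre.
- die1: Bystander: another such die, standing between the robot and the stand.
- screwdriver: Bystander: screwdriver lying beyond the box.
- wrench: Bystander: wrench lying beyond the stand.
- oil: Bystander: clear oil bottle, 48 mm diameter, 130 mm tall, at the back; origin under its centre.
- tape: Bystander: cardboard-brown tape ring, 100 mm diameter, 25 mm high, lying at the front right; origin under its centre. Not a weight.
Mind the look-alikes: they are no part of the job. Of the things like the spool, leave any that is pink; of the rest the larger one is meant. Of the things that look like the stand, the larger one is meant.

How it is judged:
By the outcome, as a careful person would: the job done as asked, in the order asked, and still so for the second after the job is handed in, with the robot touching nothing.
It also fails if it takes over 72 s, if anything falls off the work surface, if the arm or the gripper's body presses on something with over 40 N, if the wrist force passes 120 N, or if a joint passes its speed limit or range.

## Working session

There is one attempt and no reset: what is moved stays moved. The work goes in short steps, Python scripts to look and compute and a tool call to move; the robot and the scene stay as the last step left them, time stands still between calls to the robot, and variables do not carry over. Pictures are saved under pics/ and viewed, at most 10 in all, crops included, and the job is handed in when it is done.

Besides the shell and the picture viewer there is one more tool, called after ">>>" by a JSON object that holds its "op" and its "data", one argument or row to a line. servo_tool: Moves the arm, as the interface text tells. Its arguments: {"type":"object","properties":{"commands":{"type":"array"}},"required":["commands"]}

```bash
ls; mkdir -p pics
python3 - <<'E'
from cell import *
import cv2,pickle,numpy as np
o=get_obs()
for k,v in o.items(): print(k,np.round(v,4))
d={}
for n in("scene","top"):
    c=capture(n);d[n]=c
    cv2.imwrite(f"pics/{n}0.png",cv2.cvtColor(c["pixels"],cv2.COLOR_RGB2BGR))
    R=cv2.Rodrigues(np.array(c["rvec"]))[0];print(n,c["k1"],c["intrinsics"],-R.T@np.array(c["tvec"]),R)
pickle.dump(d,open("cap0.pkl","wb"))
try: print(grip_depth)
except Exception as e: print(e)
E
```

```text
pics
clock 0.0
joint_pos [ 1.2115  0.5083 -0.2375  1.5011  0.1257  1.1489 -0.1548]
joint_velocities [ 0.0021  0.0014 -0.0016 -0.0004  0.0004  0.0003 -0.0006]
tau [-1.00000e-04 -6.20600e+01 -2.18650e+00 -2.49651e+01  1.27000e-02
  1.20000e-02  0.00000e+00]
ee_pos [ 0.2798 -0.5583  0.2304]
tool_rot [-9.000e-04  9.731e-01  2.303e-01 -2.000e-04]
ft_force [0.9259 0.3304 0.5287]
ft_torque [-0.0167  0.0222  0.0285]
finger_force 0.0
width 0.0853
scene -0.11321726375651335 [[443.50186547   0.         284.58639299]
 [  0.         443.50186547 207.58765613]
 [  0.           0.           1.        ]] [ 1.36720139 -0.02070048  1.2005757 ] [[-0.02095384  0.99973225 -0.00981648]
 [ 0.79737873  0.01078794 -0.60338279]
 [-0.60311533 -0.02047064 -0.79739128]]
top 0.039755438945131866 [[474.15276999   0.         273.63869077]
 [  0.         474.15276999 215.53653259]
 [  0.           0.           1.        ]] [ 0.27596169 -0.04673923  1.24547844] [[ 9.31017524e-03 -9.99956347e-01 -7.90824319e-04]
 [-9.73379173e-01 -8.88159700e-03 -2.29028607e-01]
 [ 2.29011585e-01  2.90206839e-03 -9.73419371e-01]]
0.0187
```

View pics/scene0.png

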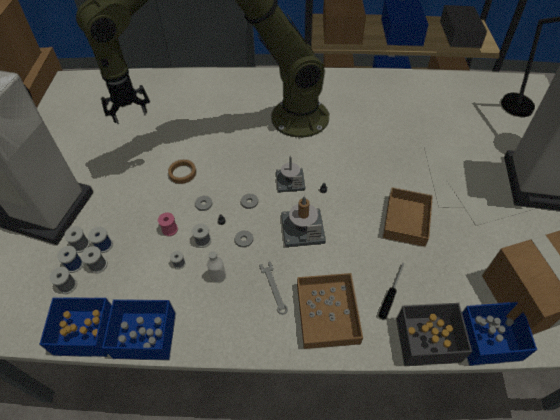

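View pics/top0.png

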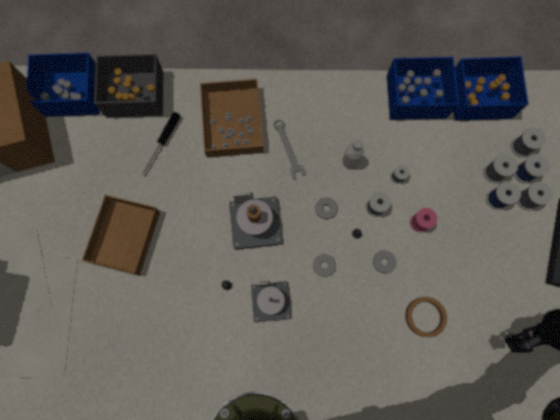

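The scene view shows the large stand with the core at (304,222) and a small stand at (290,178). The empty box is at (408,215), and the box at (328,310) holds parts. The rings are at (203,203), (249,200) and (243,238).

Spool candidates are the grey one at (201,234), a smaller grey one at (177,258) and the pink one at (167,223). There is also a clutter cluster at about (80,250). The one at (201,234) fits: it is not pink and is the larger of the two, standing beside the die. I'll confirm this in an enlarged crop.

```bash
cat > h.py <<'E'
import cv2,numpy as np,pickle
from scipy.spatial.transform import Rotation as Ro
def cam(c):
    R=cv2.Rodrigues(np.array(c["rvec"],float))[0];t=np.array(c["tvec"],float).ravel()
    return R,t,np.array(c["intrinsics"]),np.array([c["k1"],0,0,0.])
def ray(c,uv):
    R,t,K,D=cam(c);p=cv2.undistortPoints(np.array([[uv]],float),K,D).ravel()
    return -R.T@t,R.T@np.array([p[0],p[1],1])
def onplane(c,uv,z):
    o,d=ray(c,uv);return o+d*(z-o[2])/d[2]
def proj(c,P):
    R,t,K,D=cam(c);return cv2.projectPoints(np.atleast_2d(np.array(P,float)),R,t,K,D)[0].reshape(-1,2)
def tri(c1,u1,c2,u2):
    o1,d1=ray(c1,u1);o2,d2=ray(c2,u2)
    s=np.linalg.lstsq(np.c_[d1,-d2],o2-o1,rcond=None)[0]
    a,b=o1+s[0]*d1,o2+s[1]*d2;return (a+b)/2,np.linalg.norm(a-b)
def rectify(c,z,x0,x1,y0,y1,res):
    # orthographic picture of plane z: columns +x, rows -y
    X,Y=np.meshgrid(np.arange(x0,x1,res),np.arange(y1,y0,-res))
    p=proj(c,np.c_[X.ravel(),Y.ravel(),np.full(X.size,z)]).astype(np.float32).reshape(X.shape+(2,))
    return cv2.remap(c["pixels"],p,None,cv2.INTER_CUBIC)
def move(o,pos,yaw=None):
    """shift in tool axes/0.25 and turn/(pi/2) to reach pos, tool down, tool y at yaw"""
    R=Ro.from_quat(np.roll(o["tool_rot"],-1)).as_matrix()
    s=R.T@(np.array(pos)-o["ee_pos"])/.25
    if yaw is None: y=np.array([R[0,1],R[1,1],0]);y/=np.linalg.norm(y)
    else:
        y=np.array([np.cos(yaw),np.sin(yaw),0])
        if y@R[:,1]<0:y=-y
    z=np.array([0,0,-1.]);G=np.c_[np.cross(y,z),y,z]
    return np.round(s,3),np.round(Ro.from_matrix(R.T@G).as_rotvec()/(np.pi/2),3)
E
python3 - <<'E'
from h import *
d=pickle.load(open("cap0.pkl","rb"))
a=d["scene"]["pixels"][160:280,145:335];b=d["top"]["pixels"][170:290,205:395+60]
A=cv2.resize(a,(0,0),fx=4,fy=4,interpolation=cv2.INTER_CUBIC)
B=cv2.resize(b,(0,0),fx=3.2,fy=3.2,interpolation=cv2.INTER_CUBIC)
f=lambda i:cv2.cvtColor(cv2.convertScaleAbs(i,alpha=1.4),cv2.COLOR_RGB2BGR)
cv2.imwrite("pics/cs.png",f(A));cv2.imwrite("pics/ct.png",f(B))
s,t=d["scene"],d["top"]
for n,us,ut,z in [("stand",(304,232),(255,221),0.085),("spool",(201,228),(379,202),.06),("small",(177,254),(400,172),.04),("w",(203,203),(384,261),.012),("w",(249,200),(324,265),.012),("w",(243,238),(326,208),.012),("box",(408,215),(122,235),.05),("die",(222,218),(357,233),.036),("die1",(323,187),(227,285),.036)]:
    print(n,onplane(s,us,z).round(3),onplane(t,ut,z).round(3),tri(s,us,t,ut))
E
```

```text
stand [0.615 0.011 0.085] [0.534 0.003 0.085] (array([ 0.55458171,  0.01060778, -0.00533252]), np.float64(0.00677108226219531))
spool [ 0.588 -0.31   0.06 ] [ 0.593 -0.315  0.06 ] (array([ 0.59163423, -0.31135087,  0.06522372]), np.float64(0.004259587828703379))
small [ 0.673 -0.377  0.04 ] [ 0.682 -0.378  0.04 ] (array([ 0.67830934, -0.37494153,  0.04960755]), np.float64(0.001169950427537534))
w [ 0.452 -0.33   0.012] [ 0.447 -0.332  0.012] (array([ 0.44778364, -0.33220372,  0.00622733]), np.float64(0.0019228957309329383))
w [ 0.437 -0.173  0.012] [ 0.435 -0.176  0.012] (array([ 0.43524049, -0.17471862,  0.00931677]), np.float64(0.002173010700703299))
w [ 0.592 -0.182  0.012] [ 0.588 -0.183  0.012] (array([ 0.58926588, -0.18309338,  0.00761908]), np.float64(0.0012555960707830698))
box [0.522 0.349 0.05 ] [0.503 0.344 0.05 ] (array([0.50669563, 0.3532836 , 0.02898086]), np.float64(0.0048439429127193215))
die [ 0.532 -0.253  0.036] [ 0.516 -0.26   0.036] (array([ 0.51909766, -0.25959546,  0.01913846]), np.float64(0.006299908124965548))
die1 [0.396 0.079 0.036] [0.379 0.073 0.036] (array([0.38051457, 0.07772427, 0.01653385]), np.float64(0.005179033508011276))
```

View pics/cs.png

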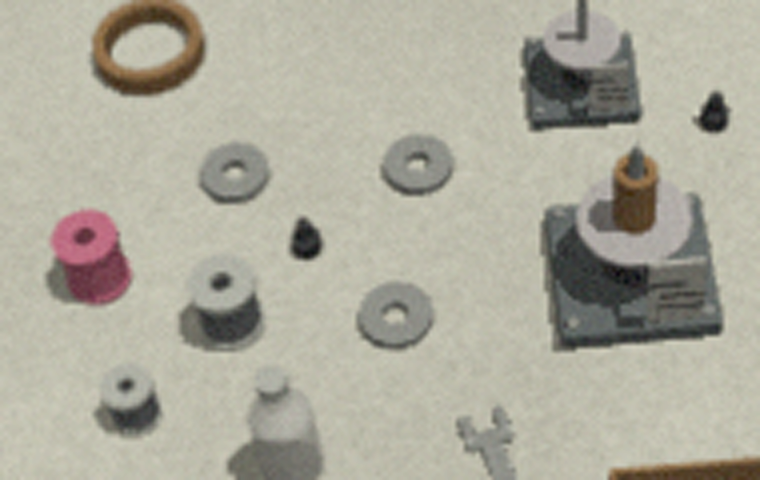

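View pics/ct.png

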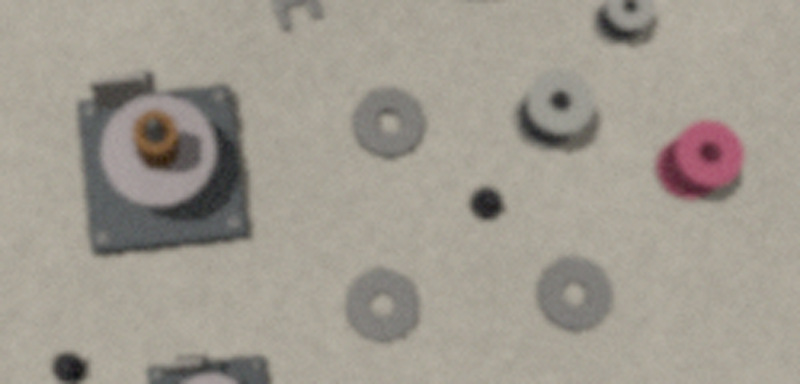

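Confirmed: the larger grey spool is at crop (225,283), which is scene (201,231). The smaller grey one is at crop (127,390) and the pink one at crop (90,250). The core is on the large stand, and the three rings are clearly separate. Next I'll fit precise centres.

```bash
cat > m.py <<'E'
from h import *
def blob(c,z,cx,cy,half,maskf,res=.0005):
    """largest contour near (cx,cy) in plane z -> world circle centre, diameter mm"""
    im=rectify(c,z,cx-half,cx+half,cy-half,cy+half,res)
    m=maskf(cv2.GaussianBlur(im,(0,0),1.5).astype(int)).astype(np.uint8)
    cs=cv2.findContours(m,cv2.RETR_EXTERNAL,cv2.CHAIN_APPROX_NONE)[0]
    if not cs:return None
    k=max(cs,key=cv2.contourArea);e=cv2.fitEllipse(k)
    return np.round([cx-half+e[0][0]*res,cy+half-e[0][1]*res],4),np.round(np.array(e[1])*res*1e3,1),im,m
E
python3 - <<'E'
from m import *
d=pickle.load(open("cap0.pkl","rb"))
def bg(im): return np.median(im.reshape(-1,3),0)
grey=lambda im:(np.abs(im-bg(im)).sum(2)>25)
rows=[]
for n,z,x,y in [("w0",.012,.449,-.331),("w1",.012,.436,-.174),("w2",.012,.590,-.183)]:
    for c in("scene","top"):
        b=blob(d[c],.006 if 0 else z,x,y,.05,lambda im:cv2.morphologyEx(grey(im).astype(np.uint8),cv2.MORPH_OPEN,np.ones((5,5))))
        print(n,c,b[0],b[1]);rows.append(np.hstack([b[2],cv2.merge([b[3]*255]*3)]))
# colours for spool/platter
for c in d:
    for n,p in [("spooltop",(.588,-.327,.06)),("table",(.65,-.25,0)),("platter",(.52,-.02,.0836))]:
        u=proj(d[c],p)[0].round().astype(int);print(c,n,u,d[c]["pixels"][u[1],u[0]])
for n,z,x,y in [("spool",.06,.590,-.313),("platter",.0836,.54,.005)]:
    for c in("scene","top"):rows.append(np.hstack([rectify(d[c],z,x-.07,x+.07,y-.07,y+.07,.0007)]*2))
rows=[cv2.resize(r,(400,200)) for r in rows][6:]
g=np.vstack([np.hstack(rows[:2]),np.hstack(rows[2:])])
cv2.imwrite("pics/rect.png",cv2.cvtColor(g,cv2.COLOR_RGB2BGR))
E
```

```text
w0 scene [ 0.4521 -0.3293] [63.8 70.6]
w0 top [ 0.4455 -0.3318] [63.8 64.4]
w1 scene [ 0.4413 -0.1732] [65.1 69.4]
w1 top [ 0.4347 -0.1761] [63.1 63.5]
w2 scene [ 0.5945 -0.1804] [64.4 68.1]
w2 top [ 0.5877 -0.1836] [63.9 64.4]
scene spooltop [196 228] [125 127 120]
scene table [220 255] [138 137 124]
scene platter [294 207] [123 119 115]
top spooltop [384 204] [110 109 103]
top table [350 187] [122 120 111]
top platter [264 227] [112 105 102]
```

View pics/rect.png

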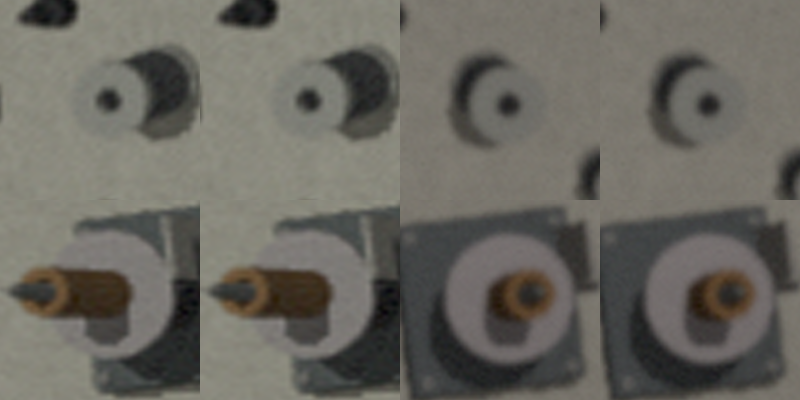

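In the tiles the spool's flange and bore are clear, at (112,100) in the scene tile and (507,104) in the top tile. The platter disc is at (113,296) scene and (510,300) top. Next I'll fit circles of known radius at the known heights.

```bash
cat >> m.py <<'E'
def hough(c,z,cx,cy,r,half=None,res=.0005,tol=.0025):
    half=half or r+.03
    g=cv2.cvtColor(rectify(c,z,cx-half,cx+half,cy-half,cy+half,res),cv2.COLOR_RGB2GRAY)
    g=cv2.createCLAHE(3,(2,2)).apply(cv2.GaussianBlur(g,(0,0),2))
    k=cv2.HoughCircles(g,cv2.HOUGH_GRADIENT_ALT if 0 else cv2.HOUGH_GRADIENT,1,200,param1=40,param2=8,minRadius=int((r-tol)/res),maxRadius=int((r+tol)/res))
    if k is None:return None
    x,y,q=k[0,0];return np.round([cx-half+x*res,cy+half-y*res,q*res],4)
E
python3 - <<'E'
from m import *
d=pickle.load(open("cap0.pkl","rb"))
for n,z,x,y,r in [("w0",.012,.447,-.332,.03),("w1",.012,.436,-.174,.03),("w2",.012,.590,-.182,.03),("spool",.06,.596,-.314,.027),("spoolbore",.06,.596,-.314,.009),("platter",.0836,.548,.006,.045),("coretop",.1436,.548,.006,.017)]:
    print(n,*[hough(d[c],z,x,y,r) for c in("scene","top")])
br=lambda im:(im[...,0]>1.45*im[...,2])
for c in d:
    # box rim & core & spindle tip
    print(c,"boxrim",[blob(d[c],.05,.505,.35,.14,br)[i] for i in(0,1)])
    b=blob(d[c],.05,.505,.35,.14,br);k=max(cv2.findContours(b[3],0,1)[0],key=cv2.contourArea)
    q=cv2.minAreaRect(k);print(.365+q[0][0]*.0005,.49-q[0][1]*.0005,np.array(q[1])*.5,q[2])
E
```

```text
w0 [ 0.4568 -0.3272  0.0316] [ 0.4428 -0.3312  0.0316]
w1 [ 0.4442 -0.1732  0.03  ] [ 0.4358 -0.1728  0.0306]
w2 [ 0.5938 -0.1802  0.0322] [ 0.5872 -0.1808  0.0316]
spool [ 0.5957 -0.3138  0.0276] [ 0.5798 -0.3022  0.0254]
spoolbore [ 0.5948 -0.3142  0.0107] [ 0.5952 -0.3152  0.0084]
platter [0.5478 0.0082 0.045 ] [0.5468 0.0062 0.0467]
coretop [0.5462 0.0102 0.0165] [0.5372 0.0022 0.0192]
scene boxrim [array([0.5229, 0.349 ]), array([159.8, 249.9])]
0.5233776550292969 0.34942897033691406 [211.88308716 142.17524719] 13.695877075195312
top boxrim [array([0.5049, 0.3456]), array([175.1, 209.3])]
0.5050731811523437 0.34481027221679683 [178.34513855 152.33872986] 14.086724281311035
```

>>> {"op": "servo_tool", "data": {
  "commands": [0,0.98,-0.71,-0.16,0,0,0.296,0,0.98,-0.71,-0.16,0,0,0.296,0,0.98,-0.71,-0.16,0,0,0.296,0,0.98,-0.71,-0.16,0,0,0.296,0,0.98,-0.71,-0.16,0,0,0.296,0,0.98,-0.71,-0.16,0,0,0.296,0,0.98,-0.71,-0.16,0,0,0.296]
}}

```text
clock: 0.98
ee_pos: [0.4192, -0.2906, 0.2711]
tool_rot: [0.0, 1.0, 0.0, -0.0]
ft_force: [-0.0, -0.6, 0.7]
width: 0.0853
finger_force: 0.0
```

>>> {"op": "servo_tool", "data": {
  "commands": [0,0.512,-1,0,0,0,0,0,0.512,-1,0,0,0,0,0,0.512,-1,0,0,0,0,0,0.512,-1,0,0,0,0,0,0.512,-1,0,0,0,0]
}}

```text
clock: 1.6
ee_pos: [0.5486, -0.0384, 0.2707]
tool_rot: [-0.001, 1.0, 0.0, -0.0]
ft_force: [-0.4, -0.9, 0.4]
width: 0.085
finger_force: 0.0
```

>>> {"op": "servo_tool", "data": {
  "commands": [0.3,0,-0.19,0,0,0,0,0.3,0,-0.19,0,0,0,0,0.3,0,-0.19,0,0,0,0]
}}

```text
clock: 1.98
ee_pos: [0.5476, 0.0052, 0.2708]
tool_rot: [0.001, 1.0, -0.001, -0.0]
ft_force: [0.8, -0.4, 0.0]
width: 0.0597
finger_force: 0.0
```

Run:
```python
from cell import *
from m import *
o=get_obs();print(o["ee_pos"].round(4) if hasattr(o["ee_pos"],"round") else o["ee_pos"],o["width"])
c=capture("scene");pickle.dump(c,open("c1.pkl","wb"))
p=proj(c,o["ee_pos"])[0];print(p)
x,y=p.round().astype(int);im=c["pixels"][max(0,y-70):y+80,x-75:x+75].copy()
im=cv2.resize(im,None,fx=4,fy=4,interpolation=cv2.INTER_CUBIC)
cv2.drawMarker(im,(int((p[0]-x+75)*4),int((p[1]-max(0,y-70))*4)),(255,0,0),0,12,1)
cv2.imwrite("pics/c1.png",cv2.cvtColor(cv2.convertScaleAbs(im,alpha=1.4),cv2.COLOR_RGB2BGR))
```

```text
[0.5476 0.0052 0.2708] 0.05974748062290067
[303.31294564 174.4962931 ]
```

View pics/c1.png

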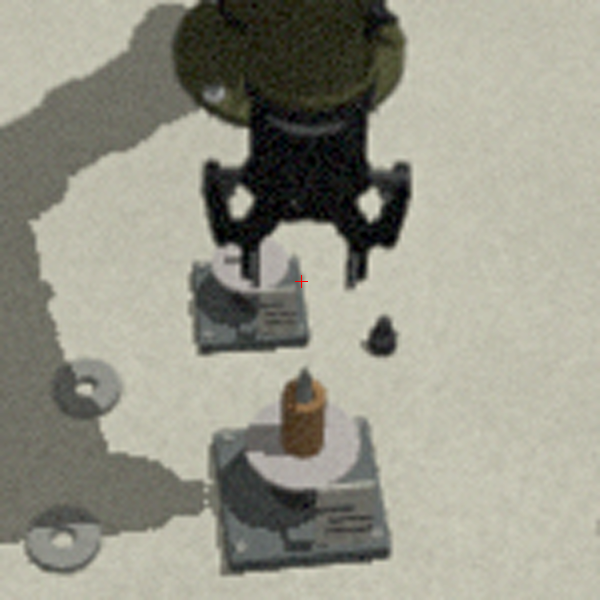

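The picture shows the open fingers straddling the stand axis. The TCP marker is at (301,281) and the finger ends are at about (250,285) and (355,285), so the tips are close to TCP height. The core is at (303,415).

>>> {"op": "servo_tool", "data": {
  "commands": [0.3,0,-0.008,0.25,0,0,0,0.3,0,-0.008,0.45,0,0,0,0.3,0,-0.008,0.58,0,0,0,0.3,0,-0.008,0.64,0,0,0,0.3,0,-0.008,0.64,0,0,0]
}}

```text
clock: 2.65
ee_pos: [0.5475, 0.0081, 0.1109]
tool_rot: [0.0, 1.0, -0.001, -0.001]
ft_force: [-0.4, -0.3, 0.8]
width: 0.0596
finger_force: 0.0
```

>>> {"op": "servo_tool", "data": {
  "commands": [1,0,0,0,0,0,0,1,0,0,0,0,0,0,1,0,0,0,0,0,0,1,0,0,0,0,0,0,1,0,0,0,0,0,0]
}}

```text
clock: 3.28
ee_pos: [0.5478, 0.0093, 0.1115]
tool_rot: [-0.0, 1.0, -0.0, 0.0]
ft_force: [1.2, 0.5, 0.5]
width: 0.0333
finger_force: 59.4
```

>>> {"op": "servo_tool", "data": {
  "commands": [1,0,0,-0.2,0,0,0,1,0,0,-0.4,0,0,0,1,0,0,-0.52,0,0,0,1,-0.04,-0.2,-0.52,0,0,0,1,-0.1,-0.5,-0.52,0,0,0,1,-0.13,-0.75,-0.52,0,0,0,1,-0.13,-1,-0.52,0,0,0,1,-0.13,-1,-0.52,0,0,0]
}}

```text
clock: 4.28
ee_pos: [0.5132, 0.2647, 0.2412]
tool_rot: [-0.001, 1.0, 0.003, -0.001]
ft_force: [0.3, -0.6, -0.2]
width: 0.0333
finger_force: 59.8
```

>>> {"op": "servo_tool", "data": {
  "commands": [1,0,-0.352,0,0,0,0,1,0,-0.352,0.2,0,0,0,1,0,-0.352,0.4,0,0,0,1,0,-0.352,0.6,0,0,0,1,0,-0.352,0.75,0,0,0,1,0,-0.352,0.8,0,0,0,1,0,-0.352,0.81,0,0,0,1,0,-0.352,0.82,0,0,0,1,0,-0.352,0.82,0,0,0]
}}

```text
clock: 5.4
ee_pos: [0.5158, 0.3477, 0.0376]
tool_rot: [-0.001, 1.0, -0.0, 0.001]
ft_force: [-0.2, -0.6, -1.0]
width: 0.033
finger_force: 59.9
```

>>> {"op": "servo_tool", "data": {
  "commands": [1,0,0,0.012,0,0,0,1,0,0,0.02,0,0,0,1,0,0,0.02,0,0,0,0.3,0,0,0.02,0,0,0,0.3,0,0,0.02,0,0,0,0.3,0,0,0.02,0,0,0,0.3,0,0,-0.1,0,0,0,0.3,0,0,-0.35,0,0,0,0.3,0,0,-0.6,0,0,0,0,0,0,-0.8,0,0,0]
}}

```text
clock: 6.65
ee_pos: [0.5153, 0.3474, 0.2389]
tool_rot: [-0.001, 1.0, -0.0, 0.001]
ft_force: [0.2, 0.8, -1.4]
width: 0.0759
finger_force: 0.0
```

>>> {"op": "servo_tool", "data": {
  "commands": [0,0.1,0.25,0,0,0,0,0,0.2,0.5,0,0,0,0,0,0.3,0.75,0,0,0,0,0,0.33,1,0,0,0,0,0,0.33,1,0,0,0,0]
}}

```text
clock: 7.28
ee_pos: [0.5985, 0.0909, 0.2357]
tool_rot: [0.002, 1.0, -0.004, -0.0]
ft_force: [-0.8, -0.1, -0.2]
width: 0.0853
finger_force: 0.0
```

>>> {"op": "servo_tool", "data": {
  "commands": [0,0,0.25,0,0,0,0,0,0,0.5,0,0,0,0,0,0,0.75,0,0,0,0,0,0,1,0,0,0,0,0,0,1,0,0,0,0]
}}

```text
clock: 7.9
ee_pos: [0.5966, -0.1595, 0.2355]
tool_rot: [0.001, 1.0, -0.005, -0.001]
ft_force: [-0.9, 0.7, 0.1]
width: 0.0853
finger_force: 0.0
```

Run:
```python
from cell import *
from m import *
o=get_obs();print(np.round(o["ee_pos"],4),o["width"],o["clock"])
d={n:capture(n) for n in("scene","top")};pickle.dump(d,open("c2.pkl","wb"))
a=cv2.resize(d["scene"]["pixels"][150:290,250:450],None,fx=4,fy=4,interpolation=cv2.INTER_CUBIC)
cv2.imwrite("pics/c2.png",cv2.cvtColor(cv2.convertScaleAbs(a,alpha=1.4),cv2.COLOR_RGB2BGR))
for n,z,x,y,r in [("platter",.085,.547,.007,.045)]:
    print(n,*[hough(d[c],z,x,y,r) for c in d])
```

```text
[ 0.5966 -0.1595  0.2355] 0.08525137093240799 7.9
platter [0.5468 0.0087 0.0461] [0.5468 0.0063 0.0467]
```

View pics/c2.png

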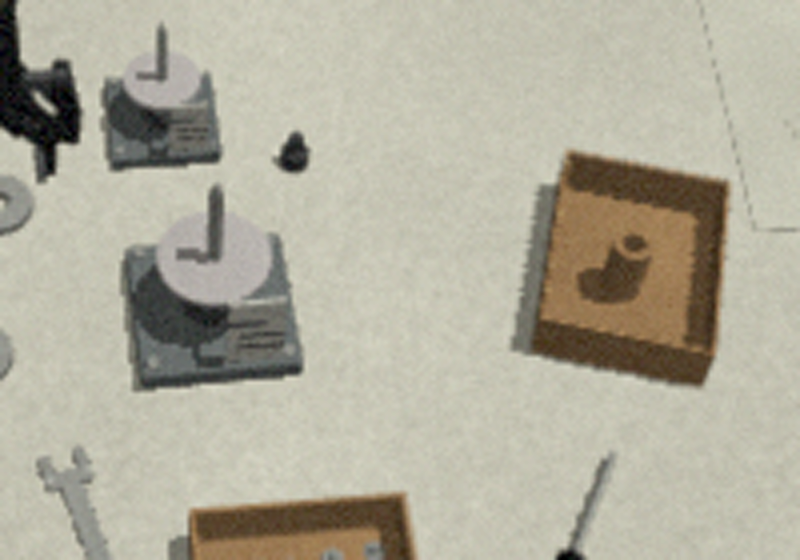

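The core stands upright in the box at crop (625,270). The bare spindle's tip is at crop (216,186), foot at (214,260). Now for the spool.

>>> {"op": "servo_tool", "data": {
  "commands": [0.1,0,0.24,0,0,0,0,0.1,0,0.48,0,0,0,0,0.1,-0.004,0.62,0.15,0,0,0,0.1,-0.004,0.62,0.3,0,0,0,0.1,-0.004,0.62,0.5,0,0,0,0.1,-0.004,0.62,0.7,0,0,0,0.1,-0.004,0.62,0.8,0,0,0,0.1,-0.004,0.62,0.818,0,0,0,0.1,-0.004,0.62,0.818,0,0,0]
}}

```text
clock: 9.12
ee_pos: [0.5978, -0.3063, 0.0326]
tool_rot: [-0.0, 1.0, 0.001, 0.001]
ft_force: [0.4, -0.7, 1.0]
width: 0.0771
finger_force: 0.0
```

Run:
```python
from m import *
d=pickle.load(open("c2.pkl","rb"));s=d["scene"]
print(onplane(s,(304,196.5),.175),onplane(s,(303.5,215.5),.085))
# spindle in top view: darkest spot near projection
t=d["top"];p=proj(t,[[.547,.007,.175],[.547,.007,.085]]);print(p)
x0,y0=(p.mean(0)-12).astype(int);g=cv2.cvtColor(t["pixels"],cv2.COLOR_RGB2GRAY)[y0:y0+24,x0:x0+24];print(x0,y0);print(g)
```

```text
[0.54963965 0.00947974 0.175     ] [0.55349542 0.01015854 0.085     ]
[[252.00967541 207.32148765]
 [253.62831228 216.12631993]]
240 199
[[ 65  62  66  65  67  69  65  73  80  90  98 100 106 114 119 119 119 115
  108  93  88  87  90  87]
 [ 66  66  65  66  73  77  85  96 106 118 120 123 128 129 129 130 128 128
  122 115 110 103  98  88]
 [ 66  66  70  74  85  96 108 121 127 134 135 135 135 136 133 136 135 139
  133 131 127 126 117 107]
 [ 68  69  81  96 107 118 127 133 135 135 137 137 137 137 136 137 136 136
  137 137 134 134 129 122]
 [ 72  84 100 116 127 132 136 136 138 136 137 137 138 135 136 138 135 138
  136 135 135 135 134 133]
 [ 92 105 122 131 135 135 138 136 137 138 136 140 137 135 136 135 136 136
  137 137 135 135 136 135]
 [108 121 133 136 138 136 137 136 138 137 138 134 136 134 134 135 136 137
  135 134 135 135 134 134]
 [120 133 137 139 137 137 137 135 138 137 133 130 126 121 123 128 135 136
  138 136 135 135 135 135]
 [129 138 139 138 139 137 136 135 137 135 127 116 114 101 102 120 131 136
  138 135 137 134 136 135]
 [136 138 139 140 137 136 138 137 135 133 122 108  96 
[... 761 characters left out ...]
41 140 142 139 142 141 139 136 138 136 124  94  68  54  57  68  73
   78  83  83  82  83  77]
 [142 141 141 140 139 140 138 137 138 136 137 127 103  81  69  64  73  82
   83  79  81  80  80  78]
 [141 141 140 140 140 141 139 138 137 138 136 134 120 101  93  92  95 100
   97  89  85  85  84  80]
 [141 140 141 139 139 140 140 138 138 136 138 137 133 129 124 123 125 123
  119 109 103 100 100  98]
 [141 139 140 140 139 140 138 138 139 138 137 138 137 138 135 135 136 135
  134 129 124 125 124 123]
 [140 140 140 141 140 136 139 141 140 137 138 139 139 136 138 137 138 136
  138 138 136 136 133 133]
 [139 141 141 141 140 139 139 137 142 137 137 138 137 138 139 138 136 138
  138 140 137 137 137 136]]
```

>>> {"op": "servo_tool", "data": {
  "commands": [0.1,-0.008,0.03,0,0,0,0,0.1,-0.008,0.03,0,0,0,0,0.1,-0.008,0.03,0,0,0,0]
}}

```text
clock: 9.5
ee_pos: [0.5947, -0.3157, 0.0325]
tool_rot: [0.0, 1.0, -0.0, 0.0]
ft_force: [-1.0, -0.0, 0.0]
width: 0.0765
finger_force: 0.0
```

>>> {"op": "servo_tool", "data": {
  "commands": [1,0,0,0,0,0,0,1,0,0,0,0,0,0,1,0,0,0,0,0,0,1,0,0,0,0,0,0,1,0,0,0,0,0,0]
}}

```text
clock: 10.12
ee_pos: [0.5948, -0.3151, 0.0326]
tool_rot: [0.0, 1.0, 0.0, 0.0]
ft_force: [-1.3, -0.0, 6.4]
width: 0.053
finger_force: 62.5
```

>>> {"op": "servo_tool", "data": {
  "commands": [1,0,0,-0.04,0,0,0,1,0,0,-0.2,0,0,0,1,0,0,-0.4,0,0,0,1,0,0,-0.6,0,0,0,1,0,0,-0.8,0,0,0,1,0,0,-0.9,0,0,0,1,0,0,-0.9,0,0,0,1,0,0,-0.9,0,0,0]
}}

```text
clock: 11.12
ee_pos: [0.5937, -0.3149, 0.255]
tool_rot: [-0.001, 1.0, -0.0, -0.001]
ft_force: [-0.5, -0.5, -3.6]
width: 0.0531
finger_force: 64.0
```

>>> {"op": "servo_tool", "data": {
  "commands": [1,-0.04,-0.25,0,0,0,0,1,-0.08,-0.45,0,0,0,0,1,-0.12,-0.65,0,0,0,0,1,-0.16,-0.85,0,0,0,0,1,-0.19,-1,0,0,0,0,1,-0.19,-1,0,0,0,0]
}}

```text
clock: 11.88
ee_pos: [0.5458, -0.061, 0.2555]
tool_rot: [-0.001, 1.0, 0.003, -0.001]
ft_force: [0.8, -0.8, -3.2]
width: 0.053
finger_force: 64.3
```

>>> {"op": "servo_tool", "data": {
  "commands": [1,0,-0.15,0,0,0,0,1,0,-0.25,0,0,0,0,1,0,-0.288,0,0,0,0,1,0,-0.288,0,0,0,0,1,0,-0.288,0,0,0,0]
}}

```text
clock: 12.5
ee_pos: [0.5471, 0.0049, 0.2563]
tool_rot: [0.0, 1.0, -0.001, -0.0]
ft_force: [-0.8, -0.2, -2.8]
width: 0.0529
finger_force: 64.3
```

Run:
```python
from cell import *
from m import *
o=get_obs();print(np.round(o["ee_pos"],4),o["width"],o["clock"],np.round(o["ft_force"],1))
d={n:capture(n) for n in("scene","top")};pickle.dump(d,open("c3.pkl","wb"))
s=d["scene"];p=proj(s,[.547,.007,.17])[0].round().astype(int);print(p)
a=cv2.resize(s["pixels"][p[1]-60:p[1]+60,p[0]-60:p[0]+60],None,fx=5,fy=5,interpolation=cv2.INTER_CUBIC)
cv2.imwrite("pics/c3.png",cv2.cvtColor(cv2.convertScaleAbs(a,alpha=1.5),cv2.COLOR_RGB2BGR))
```

```text
[0.5471 0.0049 0.2563] 0.05285005390718577 12.5 [-0.8 -0.2 -2.8]
[303 197]
```

View pics/c3.png

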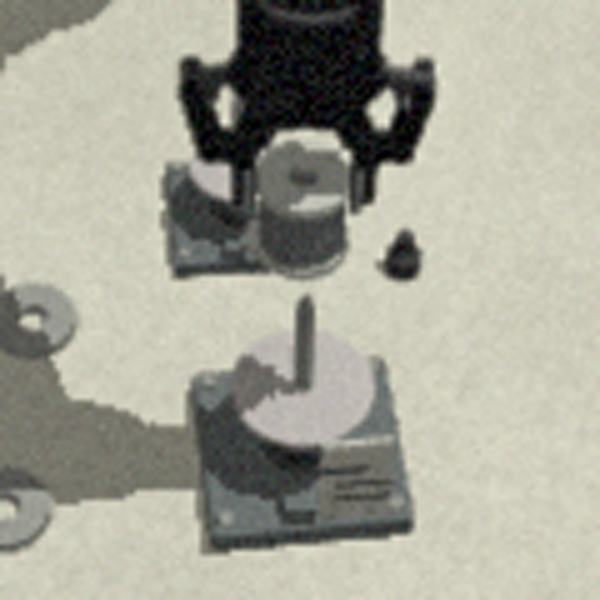

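The scene view shows the held spool's lower flange centred at column 303 and the spindle at column 305. Allowing for perspective, the spool is about 3 mm too far to −y. I'll correct that and descend in stages.

>>> {"op": "servo_tool", "data": {
  "commands": [1,0,-0.012,0.08,0,0,0,1,0,-0.012,0.15,0,0,0,1,0,-0.012,0.2,0,0,0,1,0,-0.012,0.23,0,0,0,1,0,-0.012,0.26,0,0,0,1,0,-0.012,0.26,0,0,0]
}}

```text
clock: 13.35
ee_pos: [0.547, 0.0097, 0.1915]
tool_rot: [0.0, 1.0, -0.0, -0.0]
ft_force: [-0.2, -0.4, -3.1]
width: 0.0529
finger_force: 64.3
```

Run:
```python
from cell import *
o=get_obs();print(o["ee_pos"],o["ft_force"],o["ft_torque"],o["tool_rot"])
```

```text
[0.54698451 0.00966804 0.19149377] [-0.2371737  -0.42055695 -3.07042048] [ 0.01302456 -0.02312903  0.0166017 ] [ 8.74179785e-06  9.99999948e-01 -1.25849386e-04 -2.96208531e-04]
```

The tip has entered the bore with no side force.

>>> {"op": "servo_tool", "data": {
  "commands": [1,0,0.004,0.06,0,0,0,1,0,0.004,0.12,0,0,0,1,0,0.004,0.18,0,0,0,1,0,0.004,0.23,0,0,0,1,0,0.004,0.26,0,0,0,1,0,0.004,0.26,0,0,0]
}}

```text
clock: 14.1
ee_pos: [0.5469, 0.0088, 0.1262]
tool_rot: [-0.0, 1.0, -0.0, -0.001]
ft_force: [-0.2, -0.2, -3.7]
width: 0.0532
finger_force: 64.3
```

>>> {"op": "servo_tool", "data": {
  "commands": [1,0,0,0.02,0,0,0,1,0,0,0.04,0,0,0,1,0,0,0.06,0,0,0,1,0,0,0.07,0,0,0,1,0,0,0.08,0,0,0,1,0,0,0.08,0,0,0]
}}

```text
clock: 14.85
ee_pos: [0.5474, 0.0088, 0.1069]
tool_rot: [-0.0, 1.0, -0.0, 0.0]
ft_force: [1.3, -0.0, -0.6]
width: 0.0529
finger_force: 64.5
```

>>> {"op": "servo_tool", "data": {
  "commands": [1,0,0,0.01,0,0,0,1,0,0,0.02,0,0,0,1,0,0,0.02,0,0,0]
}}

```text
clock: 15.22
ee_pos: [0.5474, 0.0088, 0.1017]
tool_rot: [-0.0, 1.0, -0.0, 0.0]
ft_force: [1.3, -0.7, 0.8]
width: 0.0528
finger_force: 64.6
```

>>> {"op": "servo_tool", "data": {
  "commands": [0.37,0,0,0,0,0,0,0.34,0,0,0,0,0,0,0.3,0,0,0,0,0,0,0.2,0,0,0,0,0,0,0.1,0,0,0,0,0,0,0,0,0,0,0,0,0]
}}

```text
clock: 15.98
ee_pos: [0.5471, 0.0088, 0.1018]
tool_rot: [-0.0, 1.0, -0.0, -0.0]
ft_force: [0.6, 0.3, -0.9]
width: 0.0856
finger_force: 0.0
```

>>> {"op": "servo_tool", "data": {
  "commands": [0,0,0,-0.1,0,0,0,0,0,0,-0.3,0,0,0,0,0,0.1,-0.5,0,0,0,0,-0.1,0.3,-0.6,0,0,0,0,-0.2,0.5,-0.6,0,0,0,0,-0.44,0.73,-0.6,0,0,0,0,-0.44,0.73,-0.6,0,0,0,0,-0.44,0.73,-0.6,0,0,0]
}}

```text
clock: 16.98
ee_pos: [0.4359, -0.1752, 0.252]
tool_rot: [0.0, 1.0, -0.002, -0.0]
ft_force: [-0.1, 0.2, -0.5]
width: 0.0852
finger_force: 0.0
```

Run:
```python
from cell import *
from m import *
o=get_obs();print(np.round(o["ee_pos"],4),o["width"],o["clock"],np.round(o["ft_force"],1))
d={n:capture(n) for n in("scene","top")};pickle.dump(d,open("c4.pkl","wb"))
s=d["scene"];p=proj(s,[.56,.007,.1])[0].round().astype(int);print(p)
a=cv2.resize(s["pixels"][p[1]-35:p[1]+40,p[0]-35:p[0]+40],None,fx=7.5,fy=7.5,interpolation=cv2.INTER_CUBIC)
cv2.imwrite("pics/c4.png",cv2.cvtColor(cv2.convertScaleAbs(a,alpha=1.5),cv2.COLOR_RGB2BGR))
for z in(.128,.133):print(z,*[hough(d[c],z,.547,.007,.027) for c in d])
```

```text
[ 0.4359 -0.1752  0.252 ] 0.08522828307625449 16.975 [-0.1  0.2 -0.5]
[303 214]
0.128 [0.5478 0.0098 0.0282] [0.5482 0.0052 0.027 ]
0.133 [0.5528 0.0092 0.027 ] [0.5482 0.0052 0.0282]
```

View pics/c4.png

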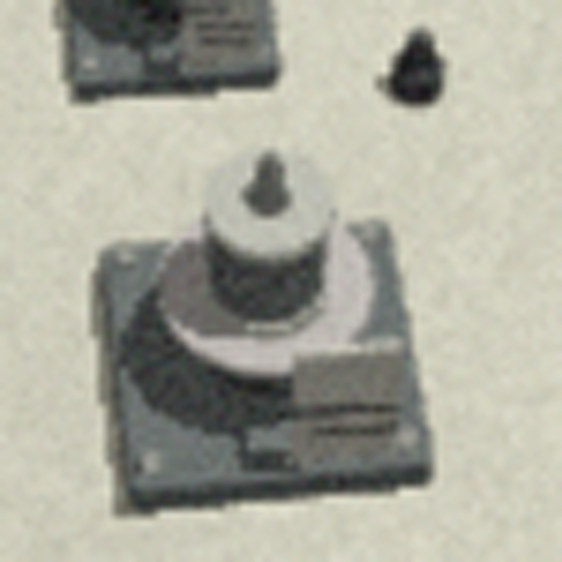

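The spool sits upright on the platter at crop (268,250), with the spindle tip showing through at (268,175). Matching the spool's top circle in both views puts that face at about z 0.128, so the platter has sunk about 17 mm. One weight should bring it to about 27 mm. The gripper is already above weight1.

>>> {"op": "servo_tool", "data": {
  "commands": [0.17,0,0,0.25,0,0,0,0.17,0,0,0.5,0,0,0,0.17,0,0,0.7,0,0,0,0.17,0,0,0.85,0,0,0,0.17,0,0,0.92,0,0,0,0.17,0,0,0.95,0,0,0,0.17,0,0,0.96,0,0,0,0.17,0,0,0.96,0,0,0]
}}

```text
clock: 18.08
ee_pos: [0.4378, -0.1736, 0.0123]
tool_rot: [0.0, 1.0, 0.0, 0.001]
ft_force: [-0.4, 0.1, 0.6]
width: 0.0708
finger_force: 0.0
```

>>> {"op": "servo_tool", "data": {
  "commands": [0.17,0,0,0.012,0,0,0,0.17,0,0,0.024,0,0,0,0.17,0,0,0.024,0,0,0]
}}

```text
clock: 18.45
ee_pos: [0.437, -0.1738, 0.0058]
tool_rot: [0.0, 1.0, -0.0, -0.0]
ft_force: [0.7, -0.1, -0.4]
width: 0.0709
finger_force: 0.0
```

>>> {"op": "servo_tool", "data": {
  "commands": [0.17,0,0.004,0.01,0,0,0,0.17,0,0.004,0.01,0,0,0,0.4,0,0.004,0.01,0,0,0,1,0,0.004,0.01,0,0,0,1,0,0.004,0.01,0,0,0,1,0,0.004,0.01,0,0,0]
}}

```text
clock: 19.2
ee_pos: [0.4371, -0.1746, 0.0043]
tool_rot: [0.0, 1.0, 0.0, 0.0]
ft_force: [-2.5, 1.1, 14.6]
width: 0.0555
finger_force: 60.4
```

>>> {"op": "servo_tool", "data": {
  "commands": [1,0,0,-0.02,0,0,0,1,0,0,-0.04,0,0,0,1,0,0,-0.06,0,0,0,1,0,0,-0.06,0,0,0,1,0,0,-0.06,0,0,0]
}}

```text
clock: 19.82
ee_pos: [0.437, -0.1747, 0.0182]
tool_rot: [-0.0, 1.0, -0.0, -0.0]
ft_force: [0.1, -0.4, -1.9]
width: 0.0556
finger_force: 63.7
```

Run:
```python
from cell import *
from m import *
o=get_obs();print(np.round(o["ee_pos"],4),o["width"],o["clock"],np.round(o["ft_force"],1),np.round(o["ft_torque"],3),o["finger_force"])
d={n:capture(n) for n in("scene","top")};pickle.dump(d,open("c5.pkl","wb"))
s=d["scene"];o_=pickle.load(open("c4.pkl","rb"))["scene"]
p=proj(s,[.437,-.175,.012])[0].round().astype(int);print(p)
g=cv2.cvtColor(s["pixels"],cv2.COLOR_RGB2GRAY)[p[1]-14:p[1]+16,p[0]-20:p[0]+20]
for r in g: print(''.join('%4d'%v for v in r))
```

```text
[ 0.437  -0.1747  0.0182] 0.05556141151346354 19.825 [ 0.1 -0.4 -1.9] [-0.006 -0.003 -0.007] 63.71478583663702
[249 200]
  19   6  11  11  57 107 104  44  16  19   1  15  16   1  13   2  19  22   9  20   2   2  16  13  14   7  20   8   0  20  67 135 122  63  14  13  11  68 135 138
   6  16  15  21  26  47  43  13  10  10  19   4  23  45  51  48  58  77  61  60  47  50  41  18  13   3   7   2  21  11  24  65  58  24  15   1  38 102 136 142
  22   9   1   0   2  17  17  13   0   5   3  23  85 130 133 133 133 134 133 132 134 138 110  54  15  21  21  19   7   0   5  25  10  18  17   2  36 112 137 136
  36  17  15   7  16  26   2  18  16  14  13  45 125 139 139 143 141 140 140 141 143 144 139  93  41  14   0   6  24  28  18  12  13   8  16   1  52 128 138 136
  25  13  16   8  22  10   0  16  15  11  18  74 135 141 144 141 142 140 140 133 136 135 138 133  92  64  29   7  19   1  13  13   4  11   5  13  58 132 136 136
  46  15   0  10  17  25  20  14   3  10  35 108 138 140 138 137 122 122 116 113 111 115 115 117 126 128  75  14   0   6  12   2  20   5   6  15  63 135 141 138
  66  40  34 
[... 3150 characters left out ...]
 137 138 134 136 139 138 135 133 134 134 134 141 138 138
 137 140 137 136 139 140 140 143 140 138 138 138 135 137 140 136 135 133 134 136 134 140 141 141 138 136 137 140 136 139 138 139 135 136 135 137 133 133 140 139
 135 134 140 138 140 137 141 142 137 134 135 134 135 133 135 136 132 135 134 134 136 141 140 139 138 142 138 135 137 137 140 141 141 138 140 136 138 136 137 131
 134 137 133 137 135 137 139 137 139 136 137 137 137 138 135 137 137 138 139 139 142 137 135 135 135 135 137 137 134 136 139 142 141 139 138 138 136 140 137 134
 136 137 134 137 137 133 136 139 141 139 139 135 137 133 136 137 137 139 139 139 138 138 134 136 137 138 139 140 132 138 137 138 137 139 137 135 137 140 134 134
```

The lift shows −1.9 N against an expected 2.2 N, with near-zero torque, so the ring is held and centred. I'll carry it over the spindle.

>>> {"op": "servo_tool", "data": {
  "commands": [1,0,0,-0.2,0,0,0,1,0,0,-0.4,0,0,0,1,0.05,-0.05,-0.6,0,0,0,1,0.15,-0.2,-0.75,0,0,0,1,0.27,-0.4,-0.787,0,0,0,1,0.38,-0.58,-0.787,0,0,0,1,0.444,-0.733,-0.787,0,0,0,1,0.444,-0.733,-0.787,0,0,0,1,0.444,-0.733,-0.787,0,0,0,1,0.444,-0.733,-0.787,0,0,0]
}}

```text
clock: 21.18
ee_pos: [0.5476, 0.007, 0.2148]
tool_rot: [0.0, 1.0, -0.001, -0.0]
ft_force: [1.0, 0.5, -1.5]
width: 0.0558
finger_force: 65.1
```

Run:
```python
from cell import *
from m import *
o=get_obs();print(np.round(o["ee_pos"],4),o["width"],o["clock"],np.round(o["ft_force"],1),np.round(o["ft_torque"],3),o["finger_force"])
s=capture("scene");pickle.dump(s,open("c6.pkl","wb"))
p=proj(s,[.547,.007,.18])[0].round().astype(int);print(p)
g=cv2.cvtColor(s["pixels"],cv2.COLOR_RGB2GRAY)[p[1]-22:p[1]+14,p[0]-17:p[0]+18]
for i,r in enumerate(g): print('%3d:'%(i+p[1]-22),''.join('%4d'%v for v in r))
```

```text
[0.5476 0.007  0.2148] 0.055759207820003556 21.175 [ 1.   0.5 -1.5] [-0.025  0.047  0.007] 65.06896521896124
[303 195]
173:   14  29  25  34  25  14  15  22   6  15  14  11  13  29  35  22  42  58 102 107  70  56  58  58  41  20   8   5  25  18  18  16  41  70  53
174:   13   5  11   5   9  16   5   6   9   0   3  18  62  72  70  72  74  97 134 137 133 135 134 128  91  33  13   8   0  22  12   0  14  30  17
175:   20   1   3   8   8  21  18  11   0   0  19  48  79  87  91  93  76  92 136 139 138 142 136 139 130  88  29   9   5   9  16  16  16  14  14
176:   12  12   9  13  11   8   0  10   7  18  45  89 103  96 102  88  76  90 135 141 136 140 140 139 140 131  66  30   4  19   6  18  14   5  14
177:    1  13  18  16  12  28  22   4  19  45  70  80  76  79  75  75  73  91 132 138 134 138 136 140 141 139 108  84  30   7   4  20  10   1  11
178:   19   8  12   0  15   6  13   8  34  67  74  70  72  73  82  89  93  95 115 117 125 128 135 138 137 140 138 110  41   5   5   9  16   6  31
179:   10  23  20   6  22  15   6   2  51  66  63  64  71  67  97 100 101 100 105 101 105 105 112 122 133
[... 3574 characters left out ...]
 130 135 135  96  72  69  72  69  75  64  50  53  57  54  62  76 121 125 129 128 131 137 141 139 134 136 132 135 135
205:  132 140 135 135 135 134 131 137 132  91  70  74  71  72  69  57  45  51  56  54  57  76 123 129 121 126 132 137 138 137 135 135 132 135 135
206:  138 135 136 137 139 135 134 136 137  87  73  73  75  71  72  49  51  46  56  45  61  74 126 124 125 125 129 133 138 135 137 133 134 135 134
207:  136 136 137 138 137 138 136 136 134  83  68  71  66  73  72  61  59  59  64  63  76  84 121 125 125 122 108 129 136 136 136 136 132 131 133
208:  135 136 135 134 136 133 129 131 128  79  71  70  75  75  73  72  75 118 123 119 120 122 127 127 126 125 116 127 122 118 116 106 106 118 134
```

Run:
```python
from m import *
s=pickle.load(open("c6.pkl","rb"))
for b in(.195,.2,.205,.2105,.215):print(b,proj(s,[[.5776,.007,b],[.5776,.007,b+.012],[.5176,.007,b+.012],[.5476,-.023,b+.012],[.5476,.037,b+.012],[.5476,.007,b+.012]]).round(1).tolist())
print(proj(s,[[.5476,.007,.158],[.5476,.0088,.158]]))
```

```text
0.195 [[303.4, 199.8], [303.5, 197.2], [303.4, 181.2], [293.1, 189.0], [313.8, 189.2], [303.4, 189.1]]
0.2 [[303.4, 198.7], [303.5, 196.1], [303.4, 180.1], [293.1, 187.9], [313.8, 188.1], [303.5, 188.0]]
0.205 [[303.5, 197.6], [303.6, 195.0], [303.4, 179.0], [293.1, 186.8], [313.9, 187.0], [303.5, 186.9]]
0.2105 [[303.5, 196.4], [303.6, 193.8], [303.5, 177.7], [293.1, 185.5], [314.0, 185.7], [303.5, 185.6]]
0.215 [[303.5, 195.4], [303.6, 192.8], [303.5, 176.7], [293.1, 184.5], [314.1, 184.7], [303.6, 184.6]]
[[303.02427554 199.5027296 ]
 [303.62670965 199.5091073 ]]
```

The projections match a level ring with its underside at z 0.21 m. I'll nudge 2 mm towards +y and lower.

>>> {"op": "servo_tool", "data": {
  "commands": [1,0,-0.008,0.06,0,0,0,1,0,-0.008,0.12,0,0,0,1,0,-0.008,0.18,0,0,0,1,0,-0.008,0.22,0,0,0,1,0,-0.008,0.26,0,0,0,1,0,-0.008,0.29,0,0,0,1,0,-0.008,0.31,0,0,0,1,0,-0.008,0.31,0,0,0]
}}

```text
clock: 22.22
ee_pos: [0.548, 0.0105, 0.1373]
tool_rot: [-0.0, 1.0, -0.0, -0.0]
ft_force: [-0.3, -0.9, -0.8]
width: 0.0557
finger_force: 65.1
```

>>> {"op": "servo_tool", "data": {
  "commands": [1,0,0,0.015,0,0,0,1,0,0,0.03,0,0,0,1,0,0,0.04,0,0,0,1,0,0,0.05,0,0,0,1,0,0,0.05,0,0,0]
}}

```text
clock: 22.85
ee_pos: [0.5483, 0.0106, 0.125]
tool_rot: [-0.0, 1.0, -0.0, 0.0]
ft_force: [1.7, -0.1, 0.8]
width: 0.0553
finger_force: 65.4
```

>>> {"op": "servo_tool", "data": {
  "commands": [1,0,0,0.01,0,0,0,1,0,0,0.018,0,0,0,1,0,0,0.018,0,0,0]
}}

```text
clock: 23.22
ee_pos: [0.5483, 0.0105, 0.1205]
tool_rot: [-0.0, 1.0, -0.0, 0.0]
ft_force: [0.6, 1.5, 1.3]
width: 0.0556
finger_force: 65.6
```

>>> {"op": "servo_tool", "data": {
  "commands": [0.36,0,0,0,0,0,0,0.32,0,0,0,0,0,0,0.28,0,0,0,0,0,0,0.2,0,0,0,0,0,0,0.1,0,0,0,0,0,0,0,0,0,0,0,0,0]
}}

```text
clock: 23.98
ee_pos: [0.548, 0.0105, 0.1205]
tool_rot: [0.0, 1.0, -0.0, -0.0]
ft_force: [0.1, -0.2, -0.4]
width: 0.0854
finger_force: 0.0
```

>>> {"op": "servo_tool", "data": {
  "commands": [0,0,0,-0.1,0,0,0,0,0,0,-0.25,0,0,0,0,0,0.1,-0.45,0,0,0,0,0,0.3,-0.5,0,0,0,0,0,0.5,-0.5,0,0,0,0,0,0.7,-0.5,0,0,0,0,0,0.7,-0.5,0,0,0,0,0,0.7,-0.5,0,0,0]
}}

```text
clock: 24.98
ee_pos: [0.548, -0.1639, 0.2454]
tool_rot: [-0.0, 1.0, -0.0, -0.0]
ft_force: [-0.1, 0.5, 0.7]
width: 0.0854
finger_force: 0.0
```

Run:
```python
from cell import *
from m import *
o=get_obs();print(np.round(o["ee_pos"],4),o["width"],o["clock"],np.round(o["ft_force"],1))
d={n:[capture(n) for _ in range(3)] for n in("scene","top")};pickle.dump(d,open("c7.pkl","wb"))
s=d["scene"][0];a0=np.mean([c["pixels"] for c in d["scene"]],0).clip(0,255).astype(np.uint8)
f=lambda im,w:cv2.resize(im,w,interpolation=cv2.INTER_CUBIC)
c2=pickle.load(open("c2.pkl","rb"))["scene"]["pixels"];c4=pickle.load(open("c4.pkl","rb"))["scene"]["pixels"]
q=(slice(214,246),slice(290,322))
top=np.hstack([f(x[q],(266,266)) for x in(c2,c4,a0)])
bot=np.hstack([f(a0[180:260,265:345],(399,330)),f(a0[150:290,140:310],(399,330))])
cv2.imwrite("pics/c7.png",cv2.cvtColor(cv2.convertScaleAbs(np.vstack([top,bot]),alpha=1.5),cv2.COLOR_RGB2BGR))
# scale-plate marks: stand yaw from plate; expected rows
for z in(.043,.0505,.058,.081):print(z,proj(s,[[.606,.034,z],[.606,.01,z]]).round(1).tolist())
```

```text
[ 0.548  -0.1639  0.2454] 0.08540257692070878 24.975 [-0.1  0.5  0.7]
0.043 [[310.9, 237.1], [303.2, 237.0]]
0.0505 [[311.0, 235.8], [303.3, 235.7]]
0.058 [[311.1, 234.5], [303.3, 234.4]]
0.081 [[311.4, 230.3], [303.5, 230.2]]
```

View pics/c7.png

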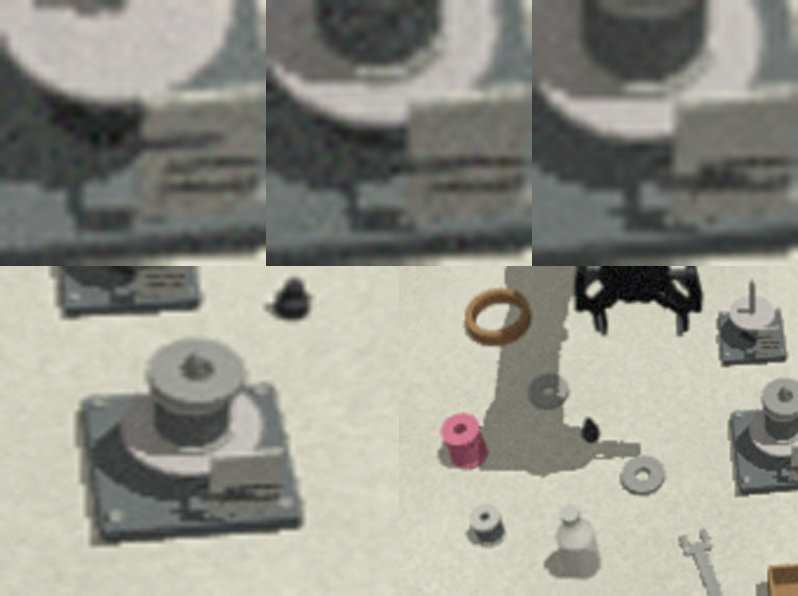

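In the upper tiles the pointer row moves from 138 (unloaded) to about 162 (spool only). With one ring it sits between or near the marks (163 and 183). The ring lies flat on the spool, and the other rings are untouched. Next I'll measure the pointer sub-pixel, left of the marks.

Run:
```python
from m import *
g=lambda p:p.astype(float).mean(2)
c2=pickle.load(open("c2.pkl","rb"));c4=pickle.load(open("c4.pkl","rb"));c7=pickle.load(open("c7.pkl","rb"))
A=g(c2["scene"]["pixels"]);B=g(c4["scene"]["pixels"]);C=np.mean([g(x["pixels"]) for x in c7["scene"]],0)
np.set_printoptions(linewidth=200)
for n,I in zip("ABC",(A,B,C)):
    print(n);
    for r in range(225,243):print(r,I[r,304:322].round().astype(int))
top=c7["top"][0]
for z in(.125,.13,.135):print(z,*[hough(c,z,.547,.007,.03) for c in(c7["scene"][0],top)])
```

```text
A
225 [113 115 108 125 120 120 116 115 129 128 129 127 117 116 106 102 104  93]
226 [ 68  64  62  90 107 108  94  93  96  93  86  84  81  85  86  79  79  76]
227 [32 45 39 59 80 80 78 78 76 69 72 74 72 72 78 74 77 75]
228 [28 26 31 62 75 75 78 76 77 74 76 77 73 76 72 71 71 75]
229 [24 27 38 72 76 77 73 75 74 77 75 75 77 76 72 78 74 71]
230 [22 43 42 61 65 65 60 55 56 56 53 53 58 74 78 79 78 80]
231 [35 39 38 37 45 42 46 46 53 52 55 64 69 76 78 75 77 75]
232 [49 41 43 70 69 71 73 78 75 74 72 73 75 74 73 77 75 76]
233 [39 45 71 79 75 81 62 65 63 54 49 52 40 45 44 47 52 66]
234 [54 71 71 72 79 68 52 51 54 61 70 67 72 72 71 73 73 74]
235 [79 80 73 77 80 71 71 78 66 75 69 80 74 70 60 64 53 76]
236 [79 78 71 79 73 61 51 48 38 43 45 50 47 47 46 56 58 92]
237 [ 81  79  73  73  74  62  68  69  69  70  69  69  68  78  67  68  83 101]
238 [78 76 77 74 72 67 76 75 68 73 77 78 74 71 75 80 78 83]
239 [44 51 61 75 74 72 76 81 76 77 76 75 70 72 77 77 77 75]
240 [38 44 70 65 61 61 74 77 77 74 79 78 75 77 74 74 76 74]
241 [46 55 76 76 76 76 75 78 71 77 65 68 66 61 55 61 49 56]
242 [67 62 63 59 51 59 5
[... 1834 characters left out ...]
0 71 77 71 46 38 48 40 53 59 68 73 69 74 70 76]
235 [48 46 44 51 48 48 39 33 39 35 42 44 60 69 58 58 51 75]
236 [75 54 49 52 48 44 37 44 38 43 41 46 45 47 45 54 62 89]
237 [ 80  75  73  72  73  59  71  68  68  72  70  73  69  71  71  73  81 101]
238 [79 79 76 71 74 71 78 76 74 71 73 75 72 72 72 77 74 82]
239 [48 48 62 73 73 75 74 75 73 75 73 78 70 68 77 76 77 74]
240 [39 47 72 61 74 75 75 58 72 78 79 74 73 72 76 75 70 72]
241 [45 41 50 48 50 52 72 73 76 72 69 70 66 64 58 54 53 49]
242 [68 63 59 59 54 51 48 50 45 43 46 45 45 43 44 41 40 38]
0.125 [0.5412 0.0102 0.0316] [0.5502 0.0092 0.0316]
0.13 [0.5438 0.0097 0.0306] [0.5502 0.0082 0.0316]
0.135 [0.5482 0.0097 0.0306] [0.5468 0.0082 0.03  ]
```

Run:
```python
from m import *
L=lambda f:pickle.load(open(f,"rb"))
g=lambda c:c["pixels"].astype(float).mean(2)
S={"core":[L("cap0.pkl")["scene"],L("c1.pkl")],"A":[L("c2.pkl")["scene"],L("c3.pkl")],"B":[L("c4.pkl")["scene"],L("c5.pkl")["scene"],L("c6.pkl")],"C":L("c7.pkl")["scene"]}
res={}
for k,v in S.items():
    for f in v:
        I=g(f);out=[]
        for cols in ([307,308],[308],[308,309]):
            p=75-I[227:238,cols].mean(1);p[p<6]=0;out.append((p*np.arange(227,238)).sum()/p.sum())
        # platter lip: crossing 78 downwards, cols 297..305
        e=[]
        for c in range(296,305):
            q=I[222:236,c];j=[i for i in range(len(q)-1) if q[i]>80>=q[i+1]]
            if j:e.append(222+j[-1]+(q[j[-1]]-80)/(q[j[-1]]-q[j[-1]+1]))
        print(k,np.round(out,2),np.round(e,1))
c=S["C"][0]
P=lambda x,z:proj(c,[x,.014,z])[0,1]
for x in(.608,.612,.616):print(x,[round(P(x,.081-s),2) for s in(0,.0014,.0155,.0165,.0255,.0265,.0305)])
```

```text
core [230.27 230.99 232.65] [224.4 224.8 225.1 225.5 225.7 225.8 225.9 225.8 225.8]
core [230.65 230.73 232.44] [224.4 224.8 225.2 225.5 225.7 225.9 225.9 226.  225.7]
A [230.42 230.93 232.31] [224.2 224.6 225.  225.2 225.5 225.6 225.8 225.8 225.7]Traceback (most recent call last):
  File "<stdin>", line 8, in <module>
  File "<stdin>", line 3, in <lambda>
KeyError: 'pixels'
```

Run:
```python
from m import *
L=lambda f:pickle.load(open(f,"rb"))
g=lambda c:c["pixels"].astype(float).mean(2)
S={"core":([L("cap0.pkl")["scene"],L("c1.pkl")],230.9),"A":([L("c2.pkl")["scene"],L("c3.pkl")["scene"]],230.7),"B":([L("c4.pkl")["scene"],L("c5.pkl")["scene"],L("c6.pkl")],233.6),"C":(L("c7.pkl")["scene"],235.5)}
for k,(v,r) in S.items():
    for f in v:
        I=g(f);R=np.arange(int(round(r))-2,int(round(r))+3);out=[]
        for c in(307,308,309):
            p=np.clip(75-I[R,c],0,99);p[p<6]=0;out.append((p*R).sum()/p.sum())
        e=[]
        for c in range(296,306):
            q=I[222:236,c];j=[i for i in range(len(q)-1) if q[i]>80>=q[i+1]]
            e.append(222+j[-1]+(q[j[-1]]-80)/(q[j[-1]]-q[j[-1]+1]))
        print(k,np.round(out,2),np.round(e,1),np.mean(e[3:]).round(2))
c=S["C"][0][0]
P=lambda x,y,z:proj(c,[x,y,z])[0,1]
for x in(.612,.592):print(x,[round(P(x,.01,(.081 if x>.6 else .085)-s),2) for s in(0,.0014,.0155,.0165,.0255,.0265,.0305)])
```

```text
core [230.91 230.99 230.85] [224.4 224.8 225.1 225.5 225.7 225.8 225.9 225.8 225.8 225.8] 225.75
core [231.08 231.   231.01] [224.4 224.8 225.2 225.5 225.7 225.9 225.9 226.  225.7 225.8] 225.76
A [230.73 230.93 230.76] [224.2 224.6 225.  225.2 225.5 225.6 225.8 225.8 225.7 225.7] 225.61
A [230.9 230.7 230.8] [224.1 224.5 224.8 225.1 225.4 225.6 225.7 225.8 225.7 225.7] 225.57
B [233.5  233.53 234.21] [226.7 227.1 227.5 227.8 228.1 228.2 228.3 228.4 228.4 228.5] 228.25
B [233.59 233.82 234.21] [226.7 227.1 227.6 227.8 228.1 228.3 228.4 228.4 228.5 228.5] 228.28
B [233.78 233.78 234.08] [226.7 227.2 227.5 227.8 228.2 228.2 228.4 228.4 228.4 228.4] 228.26
C [235.5  235.47 235.82] [228.7 229.2 229.7 229.7 229.9 230.2 230.2 230.2 230.2 230. ] 230.06
C [235.79 235.53 236.16] [228.6 229.2 229.6 229.7 229.9 230.2 230.3 230.2 230.2 230. ] 230.07
C [235.75 235.48 235.79] [228.6 229.2 229.7 229.8 229.9 230.2 230.2 230.3 230.2 230. ] 230.09
0.612 [np.float64(231.82), np.float64(232.08), np.float64(234.65), np.float64(234.83), np.float64(236.45), np.float64(236.62), np.float64(237.34)]
0.592 [np.float64(225.67), np.float64(225.93), np.float64(228.53), np.float64(228.72), np.float64(230.35), np.float64(230.53), np.float64(231.26)]
```

Run:
```python
from m import *
L=lambda f:pickle.load(open(f,"rb"))
g=lambda c:c["pixels"].astype(float).mean(2)
m=lambda l:np.mean([g(x) for x in l],0)
A=m([L("c2.pkl")["scene"],L("c3.pkl")["scene"]]);B=m([L("c4.pkl")["scene"],L("c5.pkl")["scene"],L("c6.pkl")]);C=m(L("c7.pkl")["scene"])
for n,I,r in(("A",A,193),("B",B,196),("C",C,198)):
    print(n)
    for k in range(r,r+11):print(k,I[k,297:311].round().astype(int))
c=L("c2.pkl")["scene"]
for s in(0,.0145,.0165,.0245,.0265):print(s,proj(c,[.5475,.0088,.175-s]).round(2))
```

```text
A
193 [135 139 135 134 132 133 126 130 130 135 136 141 139 137]
194 [133 135 135 137 135 136 135 134 134 137 136 139 139 135]
195 [135 132 137 135 135 138 132 122 132 135 141 140 138 137]
196 [135 133 132 134 138 132  98  86 116 137 142 137 139 136]
197 [139 138 134 135 135 105  64  66 103 135 136 137 139 139]
198 [139 140 137 136 136  87  54  62  79 133 133 133 135 136]
199 [139 138 138 137 137  71  54  55  70 136 138 135 132 135]
200 [137 139 140 137 136  73  51  52  68 134 136 139 134 136]
201 [135 135 140 139 134  73  48  54  69 129 136 135 137 136]
202 [134 132 136 138 133  70  49  57  72 131 134 134 137 137]
203 [131 130 126 128 125  71  53  57  71 122 127 126 134 136]
B
196 [134 132 133 132 131 128 126 127 126 133 136 137 136 136]
197 [136 136 133 135 135 133 134 133 137 136 135 134 135 138]
198 [139 140 135 135 133 133 130 125 136 138 132 134 136 134]
199 [136 136 125 120 127 123  95  94 123 129 130 131 131 135]
200 [129 117 110 109 109  88  63  70  99 123 125 123 128 133]
201 [113 108 107 105 107  67  53  60  73 108 123 125 125 130]
202 [108 107 109 108 104  62  51  53  67 1
[... 371 characters left out ...]
3 103 104 104 108 117]
200 [107 101 104 101 103 105 102  99 104 105 104 105 105 106]
201 [102 104 102 104 105 100  80  94 102 105 106 104 104 101]
202 [106 105 105 103 102  76  62  78  83  95 104 105 105 103]
203 [103 105 105 105  97  60  59  70  70  67  89 104 105 104]
204 [104 104 104 104  70  53  55  61  61  53  74 103 104 105]
205 [104 104 107 105  84  57  53  61  71  61  67 101 105 104]
206 [103 104 105 106  86  59  53  58  64  70  90 102 106 104]
207 [104 103 103 104 103  89  70  72  79  90 102 106 104 104]
208 [103 104 104 105 106 103 102 103 102 104 107 104 104 105]
0 [[303.77 195.93]]
0.0145 [[303.65 198.97]]
0.0165 [[303.63 199.38]]
0.0245 [[303.57 201.03]]
0.0265 [[303.55 201.44]]
```

Combined vision and force put the one-weight sink at about 25.5–26.5 mm. That is too close to the window edge at 25.5 mm to trust pixels alone. I'll probe the height of the ring's top with the fingertips (half open, straddling the spindle), calibrated by a touch on bare table.

>>> {"op": "servo_tool", "data": {
  "commands": [0.6,-0.15,-0.08,0,0,0,0,0.6,-0.312,-0.176,0.1,0,0,0,0.6,-0.312,-0.176,0.35,0,0,0,0.6,-0.312,-0.176,0.6,0,0,0,0.6,-0.312,-0.176,0.8,0,0,0,0.6,-0.312,-0.176,0.9,0,0,0,0.6,-0.312,-0.176,0.92,0,0,0,0.6,-0.312,-0.176,0.92,0,0,0]
}}

```text
clock: 26.28
ee_pos: [0.4706, -0.1202, 0.0161]
tool_rot: [0.0, 1.0, 0.0, 0.0]
ft_force: [0.2, 0.3, 0.5]
width: 0.0343
finger_force: 0.0
```

>>> {"op": "servo_tool", "data": {
  "commands": [0.6,0,0,0.01,0,0,0,0.6,0,0,0.02,0,0,0,0.6,0,0,0.024,0,0,0]
}}

```text
clock: 26.65
ee_pos: [0.4703, -0.1206, 0.0099]
tool_rot: [0.0, 1.0, -0.0, 0.0]
ft_force: [0.2, -0.2, -1.2]
width: 0.0343
finger_force: 0.0
```

Stepping down 1 mm at a time.

>>> {"op": "servo_tool", "data": {
  "commands": [0.6,0,0,0.004,0,0,0,0.6,0,0,0.008,0,0,0,0.6,0,0,0.008,0,0,0]
}}

```text
clock: 27.02
ee_pos: [0.47, -0.1204, 0.0075]
tool_rot: [-0.0, 1.0, -0.0, -0.0]
ft_force: [0.8, -0.8, 0.3]
width: 0.0342
finger_force: 0.0
```

>>> {"op": "servo_tool", "data": {
  "commands": [0.6,0,0,0.004,0,0,0,0.6,0,0,0.006,0,0,0,0.6,0,0,0.006,0,0,0]
}}

```text
clock: 27.4
ee_pos: [0.4701, -0.1205, 0.006]
tool_rot: [-0.0, 1.0, -0.0, -0.0]
ft_force: [0.1, 0.3, 0.8]
width: 0.0343
finger_force: 0.0
```

>>> {"op": "servo_tool", "data": {
  "commands": [0.6,0,0,0.004,0,0,0,0.6,0,0,0.006,0,0,0,0.6,0,0,0.006,0,0,0]
}}

```text
clock: 27.78
ee_pos: [0.4701, -0.1204, 0.0045]
tool_rot: [-0.0, 1.0, -0.0, -0.0]
ft_force: [0.2, -0.6, -0.9]
width: 0.0338
finger_force: 0.0
```

>>> {"op": "servo_tool", "data": {
  "commands": [0.6,0,0,0.004,0,0,0,0.6,0,0,0.006,0,0,0,0.6,0,0,0.006,0,0,0]
}}

```text
clock: 28.15
ee_pos: [0.4701, -0.1204, 0.003]
tool_rot: [-0.0, 1.0, -0.0, -0.0]
ft_force: [-0.5, 0.6, -0.6]
width: 0.0344
finger_force: 0.0
```

>>> {"op": "servo_tool", "data": {
  "commands": [0.6,0,0,0.004,0,0,0,0.6,0,0,0.006,0,0,0,0.6,0,0,0.006,0,0,0]
}}

```text
clock: 28.52
ee_pos: [0.4701, -0.1205, 0.0015]
tool_rot: [-0.0, 1.0, -0.0, -0.0]
ft_force: [-0.5, 1.2, -0.1]
width: 0.034
finger_force: 0.0
```

>>> {"op": "servo_tool", "data": {
  "commands": [0.6,0,0,0.004,0,0,0,0.6,0,0,0.004,0,0,0]
}}

```text
clock: 28.78
ee_pos: [0.47, -0.1205, 0.0005]
tool_rot: [-0.0, 1.0, -0.0, -0.0]
ft_force: [-0.0, -0.5, -0.5]
width: 0.0342
finger_force: 0.0
```

>>> {"op": "servo_tool", "data": {
  "commands": [0.6,0,0,0.003,0,0,0,0.6,0,0,0.003,0,0,0]
}}

```text
clock: 29.02
ee_pos: [0.4701, -0.1205, -0.0003]
tool_rot: [-0.0, 1.0, -0.0, -0.0]
ft_force: [0.6, -1.1, -0.2]
width: 0.0341
finger_force: 0.0
```

>>> {"op": "servo_tool", "data": {
  "commands": [0.6,0,0,0.003,0,0,0,0.6,0,0,0.003,0,0,0]
}}

```text
clock: 29.28
ee_pos: [0.4701, -0.1205, -0.0008]
tool_rot: [0.0, 1.0, -0.0, 0.0]
ft_force: [-0.5, 0.2, 4.3]
width: 0.034
finger_force: 2.1
```

>>> {"op": "servo_tool", "data": {
  "commands": [0.6,0,0,0.003,0,0,0,0.6,0,0,0.003,0,0,0]
}}

```text
clock: 29.52
ee_pos: [0.4702, -0.1205, -0.0008]
tool_rot: [0.0, 1.0, -0.0, 0.0]
ft_force: [-2.6, 0.9, 15.5]
width: 0.0344
finger_force: 7.4
```

The table contact comes at TCP z = −0.6 mm, and the pad force reads it without noise. Next is the ring's top.

>>> {"op": "servo_tool", "data": {
  "commands": [0.6,0,0,-0.2,0,0,0,0.6,0,0,-0.45,0,0,0,0.6,0,-0.05,-0.7,0,0,0,0.6,0.1,-0.2,-0.88,0,0,0,0.6,0.25,-0.4,-0.88,0,0,0,0.6,0.312,-0.52,-0.88,0,0,0,0.6,0.312,-0.52,-0.8,0,0,0,0.6,0.312,-0.52,-0.68,0,0,0,0.6,0.312,-0.52,-0.6,0,0,0,0.6,0.312,-0.52,-0.56,0,0,0]
}}

```text
clock: 30.78
ee_pos: [0.5475, 0.0094, 0.1371]
tool_rot: [0.0, 1.0, -0.0, -0.001]
ft_force: [-0.5, 0.3, -0.4]
width: 0.0338
finger_force: 0.0
```

>>> {"op": "servo_tool", "data": {
  "commands": [0.6,0,0,0,0,0,0,0.6,0,0,0.01,0,0,0,0.6,0,0,0.01,0,0,0]
}}

```text
clock: 31.15
ee_pos: [0.5484, 0.0095, 0.1363]
tool_rot: [0.0, 1.0, -0.0, 0.0]
ft_force: [-0.4, 0.2, 0.1]
width: 0.0339
finger_force: 0.0
```

>>> {"op": "servo_tool", "data": {
  "commands": [0.6,0,0,0.008,0,0,0,0.6,0,0,0.012,0,0,0,0.6,0,0,0.012,0,0,0]
}}

```text
clock: 31.52
ee_pos: [0.548, 0.0095, 0.1327]
tool_rot: [-0.0, 1.0, -0.0, -0.0]
ft_force: [0.0, 1.1, -0.2]
width: 0.0344
finger_force: 0.0
```

>>> {"op": "servo_tool", "data": {
  "commands": [0.6,0,0,0.004,0,0,0,0.6,0,0,0.006,0,0,0,0.6,0,0,0.006,0,0,0]
}}

```text
clock: 31.9
ee_pos: [0.5481, 0.0096, 0.1312]
tool_rot: [-0.0, 1.0, -0.0, -0.0]
ft_force: [-0.8, -0.2, 0.7]
width: 0.0342
finger_force: 0.0
```

>>> {"op": "servo_tool", "data": {
  "commands": [0.6,0,0,0.004,0,0,0,0.6,0,0,0.008,0,0,0,0.6,0,0,0.008,0,0,0]
}}

```text
clock: 32.28
ee_pos: [0.5481, 0.0096, 0.1292]
tool_rot: [-0.0, 1.0, -0.0, -0.0]
ft_force: [0.1, -0.5, -0.2]
width: 0.034
finger_force: 0.3
```

>>> {"op": "servo_tool", "data": {
  "commands": [0.6,0,0,0.004,0,0,0,0.6,0,0,0.008,0,0,0,0.6,0,0,0.008,0,0,0]
}}

```text
clock: 32.65
ee_pos: [0.5481, 0.0095, 0.1272]
tool_rot: [-0.0, 1.0, -0.0, -0.0]
ft_force: [-0.2, 0.3, 0.7]
width: 0.0342
finger_force: 0.5
```

Run:
```python
from cell import *
import numpy as np
v=[]
for i in range(12):
    o=get_obs();v.append([o["ee_pos"][2],o["finger_force"],o["ft_force"][2]]);capture("top")
v=np.array(v);print(v.mean(0),v.std(0),v[:5])
```

```text
[0.1273     0.4904047  0.78854408] [2.63949751e-05 1.57563939e-03 4.76836460e-01] [[0.12723277 0.49418563 0.71416892]
 [0.12727828 0.49145167 1.57554761]
 [0.12729397 0.49019    0.38104976]
 [0.12729349 0.48994956 1.52286306]
 [0.12731223 0.48906809 1.24276153]]
```

>>> {"op": "servo_tool", "data": {
  "commands": [0.6,0,0,-0.004,0,0,0,0.6,0,0,-0.008,0,0,0,0.6,0,0,-0.008,0,0,0]
}}

```text
clock: 33.62
ee_pos: [0.5481, 0.0095, 0.1294]
tool_rot: [-0.0, 1.0, -0.0, 0.0]
ft_force: [-0.5, 0.5, -0.1]
width: 0.034
finger_force: 0.3
```

Run:
```python
from cell import *
import numpy as np
v=[]
for i in range(8):
    o=get_obs();v.append([o["ee_pos"][2],o["finger_force"],o["ft_force"][2]]);capture("top")
v=np.array(v);print(v.mean(0),v.std(0))
```

```text
[0.12928892 0.27761204 0.40731728] [3.71886534e-05 2.17904228e-03 7.20960755e-01]
```

>>> {"op": "servo_tool", "data": {
  "commands": [0.6,0,0,-0.004,0,0,0,0.6,0,0,-0.006,0,0,0,0.6,0,0,-0.006,0,0,0]
}}

```text
clock: 34.4
ee_pos: [0.548, 0.0095, 0.1308]
tool_rot: [-0.0, 1.0, -0.0, -0.0]
ft_force: [-0.2, -0.6, -0.2]
width: 0.0341
finger_force: 0.1
```

Run:
```python
from cell import *
import numpy as np
v=[]
for i in range(8):
    o=get_obs();v.append([o["ee_pos"][2],o["finger_force"],o["ft_force"][2]]);capture("top")
v=np.array(v);print(v.mean(0),v.std(0))
```

```text
[0.1307737  0.1172097  0.01975799] [1.61137316e-05 8.04038674e-04 5.99340776e-01]
```

The fit gives ring-top contact at TCP z 0.1319, with a slope of 0.215 N/mm that matches the spring. The ring top is therefore at 132.4 mm and the sink is 24.6 mm, still touching the upper mark. A second weight gives about 34.6 mm, inside 25.5–35.5, so I'll fetch weight2.

>>> {"op": "servo_tool", "data": {
  "commands": [0.6,0,0,-0.1,0,0,0,0.5,0,0,-0.3,0,0,0,0.4,0.03,0.1,-0.44,0,0,0,0.17,0.08,0.3,-0.44,0,0,0,0.17,0.12,0.5,-0.44,0,0,0,0.17,0.168,0.7,-0.44,0,0,0,0.17,0.168,0.766,-0.44,0,0,0,0.17,0.168,0.766,-0.3,0,0,0,0.17,0.168,0.766,-0.1,0,0,0,0.17,0.168,0.766,0.1,0,0,0]
}}

```text
clock: 36.05
ee_pos: [0.5902, -0.1811, 0.1048]
tool_rot: [-0.0, 1.0, 0.0, 0.001]
ft_force: [0.2, 0.5, 0.8]
width: 0.071
finger_force: 0.0
```

>>> {"op": "servo_tool", "data": {
  "commands": [0.17,0,0,0.15,0,0,0,0.17,0,0,0.28,0,0,0,0.17,0,0,0.35,0,0,0,0.17,0,0,0.37,0,0,0,0.17,0,0,0.37,0,0,0]
}}

```text
clock: 36.67
ee_pos: [0.5907, -0.1819, 0.014]
tool_rot: [0.0, 1.0, 0.0, 0.001]
ft_force: [-0.2, -0.3, 0.5]
width: 0.0711
finger_force: 0.0
```

>>> {"op": "servo_tool", "data": {
  "commands": [0.17,0,0,0.02,0,0,0,0.17,0,0,0.032,0,0,0,0.17,0,0,0.032,0,0,0]
}}

```text
clock: 37.05
ee_pos: [0.59, -0.182, 0.0053]
tool_rot: [0.0, 1.0, -0.0, -0.0]
ft_force: [1.2, 0.1, 0.2]
width: 0.0707
finger_force: 0.0
```

>>> {"op": "servo_tool", "data": {
  "commands": [0.3,0,0,0,0,0,0,0.5,0,0,0,0,0,0,1,0,0,0,0,0,0,1,0,0,0,0,0,0,1,0,0,0,0,0,0]
}}

```text
clock: 37.67
ee_pos: [0.5903, -0.1817, 0.0066]
tool_rot: [0.0, 1.0, 0.0, 0.0]
ft_force: [-2.4, 0.4, 10.3]
width: 0.0544
finger_force: 61.0
```

>>> {"op": "servo_tool", "data": {
  "commands": [1,0,0,-0.02,0,0,0,1,0,0,-0.06,0,0,0,1,0,0,-0.06,0,0,0]
}}

```text
clock: 38.05
ee_pos: [0.5907, -0.1822, 0.0212]
tool_rot: [0.0, 1.0, -0.0, 0.001]
ft_force: [0.4, 0.1, -2.2]
width: 0.054
finger_force: 63.4
```

>>> {"op": "servo_tool", "data": {
  "commands": [1,0,0,-0.2,0,0,0,1,0,0,-0.45,0,0,0,1,-0.03,-0.1,-0.65,0,0,0,1,-0.08,-0.3,-0.74,0,0,0,1,-0.13,-0.5,-0.74,0,0,0,1,-0.17,-0.7,-0.74,0,0,0,1,-0.17,-0.767,-0.74,0,0,0,1,-0.17,-0.767,-0.74,0,0,0,1,-0.17,-0.767,-0.74,0,0,0]
}}

```text
clock: 39.17
ee_pos: [0.5479, 0.0077, 0.205]
tool_rot: [0.001, 1.0, -0.001, -0.0]
ft_force: [-0.1, 0.2, -3.1]
width: 0.0542
finger_force: 64.3
```

>>> {"op": "servo_tool", "data": {
  "commands": [1,0,0,0.06,0,0,0,1,0,0,0.12,0,0,0,1,0,0,0.16,0,0,0,1,0,0,0.2,0,0,0,1,0,0,0.23,0,0,0,1,0,0,0.24,0,0,0,1,0,0,0.24,0,0,0]
}}

```text
clock: 40.05
ee_pos: [0.5477, 0.0098, 0.1453]
tool_rot: [-0.0, 1.0, -0.0, 0.0]
ft_force: [-0.3, 0.3, -2.7]
width: 0.0541
finger_force: 64.3
```

>>> {"op": "servo_tool", "data": {
  "commands": [1,0,0,0.015,0,0,0,1,0,0,0.03,0,0,0,1,0,0,0.045,0,0,0,1,0,0,0.055,0,0,0,1,0,0,0.06,0,0,0,1,0,0,0.06,0,0,0]
}}

```text
clock: 40.8
ee_pos: [0.5478, 0.0098, 0.1303]
tool_rot: [-0.0, 1.0, -0.0, 0.0]
ft_force: [0.6, 0.9, -0.3]
width: 0.0541
finger_force: 65.0
```

>>> {"op": "servo_tool", "data": {
  "commands": [1,0,0,0.006,0,0,0,1,0,0,0.012,0,0,0,1,0,0,0.012,0,0,0]
}}

```text
clock: 41.18
ee_pos: [0.5478, 0.0098, 0.1273]
tool_rot: [-0.0, 1.0, -0.0, 0.0]
ft_force: [1.5, -0.7, 0.8]
width: 0.054
finger_force: 65.2
```

Force is balanced, so I'll release gently and retreat upward.

>>> {"op": "servo_tool", "data": {
  "commands": [0.36,0,0,0,0,0,0,0.32,0,0,0,0,0,0,0.28,0,0,0,0,0,0,0.2,0,0,0,0,0,0,0.1,0,0,0,0,0,0,0,0,0,0,0,0,0]
}}

```text
clock: 41.92
ee_pos: [0.5476, 0.0098, 0.1273]
tool_rot: [-0.0, 1.0, -0.0, -0.0]
ft_force: [-0.6, 0.6, 0.2]
width: 0.0848
finger_force: 0.0
```

>>> {"op": "servo_tool", "data": {
  "commands": [0,0,0,-0.1,0,0,0,0.3,0,0,-0.25,0,0,0,0.6,0,0,-0.25,0,0,0,0.6,0,0,-0.25,0,0,0,0.6,0,0,-0.25,0,0,0]
}}

```text
clock: 42.55
ee_pos: [0.547, 0.0096, 0.1888]
tool_rot: [0.0, 1.0, -0.0, -0.001]
ft_force: [0.9, 0.2, -0.7]
width: 0.0344
finger_force: 0.0
```

Run:
```python
from cell import *
from m import *
o=get_obs();print(np.round(o["ee_pos"],4),o["width"],o["clock"])
d={n:[capture(n) for _ in range(3)] for n in("scene","top")};pickle.dump(d,open("c8.pkl","wb"))
C=np.mean([c["pixels"].astype(float).mean(2) for c in d["scene"]],0)
for r in range(228,243):print(r,C[r,298:322].round().astype(int))
I=C;e=[]
for c in range(296,306):
    q=I[222:240,c];j=[i for i in range(len(q)-1) if q[i]>80>=q[i+1]]
    e.append(round(222+j[-1]+(q[j[-1]]-80)/(q[j[-1]]-q[j[-1]+1]),1) if j else None)
print(e)
```

```text
[0.547  0.0096 0.1888] 0.03439212927285799 42.55
228 [120 119 125 119 116 119 118 120 121  91  74  74  73  70  75  74  72  73
  71  74  74  74  70  73]
229 [123 125 126 124 122 123 123 124 122  82  70  73  72  70  73  74  72  74
  73  71  71  75  71  72]
230 [122 122 124 124 125 123 123 125 120  79  72  73  75  71  71  72  73  72
  71  73  74  73  73  72]
231 [ 87 107 110 122 122 122 122 121 113  79  73  73  76  74  75  73  76  74
  72  74  75  72  74  75]
232 [48 60 67 74 72 72 67 67 68 68 74 75 72 71 73 75 71 74 73 70 70 70 71 73]
233 [42 45 43 43 42 41 43 38 47 69 75 75 63 58 60 49 48 46 41 48 41 45 48 59]
234 [39 40 37 40 42 40 44 29 43 73 74 72 48 48 54 56 67 72 69 71 66 72 66 75]
235 [39 43 42 42 43 38 34 23 45 72 72 72 73 71 68 66 73 73 70 66 58 57 50 73]
236 [45 45 43 39 41 43 59 47 56 70 66 56 59 61 50 49 54 44 47 44 44 49 59 89]
237 [73 73 71 49 46 73 75 53 47 49 41 40 37 42 40 41 48 53 67 68 64 69 78 98]
238 [73 75 75 67 50 73 76 52 49 54 57 69 69 72 67 68 71 72 71 71 72 72 75 80]
239 [74 54 48 46 41 49 46 43 57 69 69 74 75 74 71 75 75 73 65 67 74 75 76 70]
240 [74 71 68 47 40 40 37 40 68 63 72 75 73 74 73 74 77 72 72 69 73 74 74 74]
241 [77 76 74 72 50 45 46 43 47 40 47 48 50 70 70 72 67 66 65 61 60 52 52 49]
242 [70 71 72 74 69 65 64 51 57 56 49 46 45 48 45 44 45 42 43 44 42 42 40 38]
[np.float64(230.6), np.float64(230.9), np.float64(231.2), np.float64(231.6), np.float64(231.7), np.float64(231.9), np.float64(231.8), np.float64(231.8), np.float64(231.8), np.float64(231.8)]
```

Pointer (row 237.3) and platter lip (231.8) estimates differ again, at 35.9 and 33.6 mm. I'll probe the top ring once more.

>>> {"op": "servo_tool", "data": {
  "commands": [0.6,0,0,0.06,0,0,0,0.6,0,0,0.12,0,0,0,0.6,0,0,0.17,0,0,0,0.6,0,0,0.2,0,0,0,0.6,0,0,0.2,0,0,0]
}}

```text
clock: 43.48
ee_pos: [0.5473, 0.0098, 0.1391]
tool_rot: [-0.0, 1.0, -0.0, -0.001]
ft_force: [-0.4, 0.7, 0.3]
width: 0.0344
finger_force: 0.0
```

>>> {"op": "servo_tool", "data": {
  "commands": [0.6,0,0,0.008,0,0,0,0.6,0,0,0.016,0,0,0,0.6,0,0,0.024,0,0,0,0.6,0,0,0.024,0,0,0]
}}

```text
clock: 43.98
ee_pos: [0.5476, 0.0097, 0.1338]
tool_rot: [0.0, 1.0, -0.0, -0.0]
ft_force: [-0.1, -0.7, 0.4]
width: 0.0343
finger_force: 0.0
```

Run:
```python
from cell import *
o=get_obs();print(o["ee_pos"],o["finger_force"],o["clock"])
```

```text
[0.54757343 0.00973236 0.1337557 ] 0.0 43.975
```

>>> {"op": "servo_tool", "data": {
  "commands": [0.6,0,0,0.004,0,0,0,0.6,0,0,0.008,0,0,0,0.6,0,0,0.008,0,0,0]
}}

```text
clock: 44.35
ee_pos: [0.5477, 0.0098, 0.1318]
tool_rot: [-0.0, 1.0, -0.0, 0.0]
ft_force: [0.0, -0.1, 1.7]
width: 0.0342
finger_force: 0.2
```

Run:
```python
from cell import *
for i in range(3):
    o=get_obs();print(o["ee_pos"],o["finger_force"],o["clock"]);capture("top")
```

```text
[0.54767623 0.00979777 0.13175799] 0.23088288959115744 44.35
[0.54764588 0.00976381 0.13178054] 0.22398605753551237 44.4
[0.54765661 0.00975645 0.13182887] 0.21943151819868945 44.45
```

>>> {"op": "servo_tool", "data": {
  "commands": [0.6,0,0,0.004,0,0,0,0.6,0,0,0.008,0,0,0,0.6,0,0,0.008,0,0,0]
}}

```text
clock: 44.88
ee_pos: [0.5477, 0.0097, 0.1298]
tool_rot: [-0.0, 1.0, -0.0, 0.0]
ft_force: [0.1, -0.3, 0.5]
width: 0.0342
finger_force: 0.4
```

Run:
```python
from cell import *
for i in range(3):
    o=get_obs();print(o["ee_pos"],o["finger_force"],o["clock"]);capture("top")
```

```text
[0.54770861 0.00974831 0.12977129] 0.44019699061379924 44.875
[0.54766569 0.00974188 0.12977723] 0.4389116678339633 44.925
[0.5476762  0.00978847 0.12980535] 0.43825701604987444 44.975
```

The sink is 34.6 mm, consistent with 24.6 + 10 and inside the 25.5–35.5 mm window. I'll retreat, check the final scene numerically and hand in.

>>> {"op": "servo_tool", "data": {
  "commands": [0.6,0,0,-0.08,0,0,0,0.6,0,0,-0.25,0,0,0,0.6,0,0,-0.45,0,0,0,0.3,0,0.2,-0.5,0,0,0,0,0,0.4,-0.5,0,0,0,0,0,0.6,-0.5,0,0,0,0,0,0.6,-0.5,0,0,0,0,0,0.6,-0.5,0,0,0,0,0,0.6,-0.5,0,0,0,0,0,0.6,-0.5,0,0,0]
}}

```text
clock: 46.28
ee_pos: [0.5477, -0.139, 0.2549]
tool_rot: [-0.0, 1.0, 0.001, 0.0]
ft_force: [0.2, -0.1, 0.4]
width: 0.0854
finger_force: 0.0
```

Run:
```python
from cell import *
from m import *
o=get_obs();print(np.round(o["ee_pos"],4),o["clock"])
s=capture("scene");t=capture("top");a=pickle.load(open("c8.pkl","rb"));z=pickle.load(open("cap0.pkl","rb"))
I=s["pixels"].astype(float).mean(2);e=[]
for c in range(299,306):
    q=I[222:240,c];j=[i for i in range(len(q)-1) if q[i]>80>=q[i+1]];e.append(222+j[-1]+(q[j[-1]]-80)/(q[j[-1]]-q[j[-1]+1]))
print("lip",np.mean(e))
for n,z0,x,y,r in [("topring",.1344,.548,.009,.03),("w0",.012,.447,-.332,.03)]:print(n,hough(s,z0,x,y,r),hough(t,z0,x,y,r))
df=np.abs(t["pixels"].astype(int)-z["top"]["pixels"]).sum(2)
m=cv2.morphologyEx((df>60).astype(np.uint8),cv2.MORPH_OPEN,np.ones((3,3)))
print(cv2.connectedComponentsWithStats(m)[2][1:].tolist())
```

```text
[ 0.5477 -0.139   0.2549] 46.275
lip 231.782692157195
topring [0.5448 0.0097 0.0295] [0.5478 0.0072 0.03  ]
w0 [ 0.4532 -0.3278  0.0322] [ 0.4578 -0.3308  0.0316]
[[18, 66, 9, 7, 50], [0, 68, 560, 352, 116024], [273, 97, 155, 323, 31342], [537, 134, 3, 4, 12], [497, 165, 19, 10, 106], [395, 171, 4, 3, 12], [295, 172, 7, 6, 36], [498, 178, 37, 23, 328], [536, 188, 3, 3, 9], [506, 196, 8, 6, 40], [238, 205, 41, 35, 683], [273, 210, 4, 4, 15], [119, 228, 4, 4, 16], [124, 229, 13, 11, 94], [257, 287, 26, 27, 447], [418, 302, 21, 30, 486], [410, 307, 7, 19, 78]]
```

```bash
python3 -c "
from cell import *
print(hand_in())"
```

```text
the job is handed in; nothing more can be done
None
```

The job is handed in at about 46 s: the core stands in the empty box, the full spool is on the platter with two ring weights over the spindle, and the third weight was left where it lay on the table; the sink measured 34.6 mm by fingertip probe, about 0.9 mm inside the 25.5–35.5 mm window, though the picture estimates were rougher (33.6 and 35.9 mm), and my last picture check of the bystanders was inconclusive.

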